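# Nest the loose channel upside down over its neighbours

### The arm

A 6-joint arm with a two-finger parallel gripper is mounted at the origin on the work surface. World frame = base frame: x ahead of the robot, y to its left, z up, the work surface at z = 0. Lengths are in m, angles in degrees, forces in N, time in s.
With the tool pointing down it reaches from about 0.375 to 0.75 m from the base axis. Payload 9 kg.
Tool frame: the origin (TCP) lies at the very end of the fingers, on their centre line; the grasp point (between the pads) lies 19 mm behind it; x points along the fingers, y is the direction in which the jaws open and shut, and the axes are right-handed (so a half turn about x gives the same grasp; the last joint's range is limited). The gripper opens to 85 mm and grips with 20 to 120 N. Pads are 22 mm wide; open, the fingers measure 114 mm over their backs; the gripper's body (76 mm by 85 mm) begins 54 mm behind the grasp point. The pads swing forward as they close: fully open they stand 13 mm farther back than shut.
Start: joints at [-80.999, 5.964, 5.575, 89.605, 0, 77.527], TCP at [0.22, -0.558, 0.231] pointing down, gripper open.
Joint ranges: [-171.21, 171.21], [-48.23, 106.86], [-62.78, 66.21], [-105.2, 120.99], [-86.42, 89.51], [-180, 180]. Speed limits (degrees/s): [127.2, 127.2, 147.25, 180, 180, 180].

### API

Orientations are given as a 3x3 rotation matrix whose columns are the frame's x, y, z axes.
In Python, from workcell import sense, get_image, hand_in gives the robot as it stands.
- The arm moves only by the tool play_rows, never from a script. Its argument "moves" is a list of rows, each an object of numbers: "x", "y", "z": the shift along the tool's x, y, z in cm; "rx", "ry", "rz": the turn, a rotation vector about the tool's x, y, z in degrees; "hand": the opening, from -1 (shut) to 1 (fully open). A call has exactly 8 rows; each row shifts and turns the pose as measured when the row begins, along the tool's axes as they then stand; what a row does not reach is not made up. A row lasts 1/12 s, in which the tool goes at most 41.7 mm and 7.16 degrees, less where a joint would pass 70% of its speed; a pose out of reach is approached as far as the arm can. A call with a gripper value outside its range is refused whole. The fingers move at their own pace and stop on an object; "squeeze" is the grip in N (left out, the last holds). Time passes only in rows, so rows that do not move let the fingers close, or fill a call up. It gives the time, the measured TCP pose, the force and the opening at its end, in the units of the state.
- sense(): the state, without advancing time (a new reading comes with each control period).
- get_image(name): name is "side" or "top" or "wrist"; returns a dict with "pixels" (384x512x3 uint8, red, green, blue), "depth" (384x512 float32, m along the optical axis (not along the pixel's ray), 0 where there is no reading), "vfov" (degrees; the focal length in pixels is half the picture's height over the tangent of half this angle, whatever the lens; pixels are square), "cx", "cy" (the principal point, pixels), "D" ([k1, k2, p1, p2, k3] as OpenCV has them; the pictures are not rectified), "position" and "orientation" of the camera in the world. Camera axes: x right, y down, z forward; pixel columns grow to the right and rows downward; lengths in m; the calibration is good to about 2 mm. A picture is of the moment at which its call begins.
- hand_in(): hands the job in, once; it reports no verdict.
The state is a dict: "time": time; "joint_positions": joint angles; "joint_vel": joint speeds; "joint_efforts": joint torques, N m; "position": TCP position; "tool_rot": TCP orientation; "wrist_force": force on the tool from outside, world axes, zero at the start; "ft_torque": the same for the moment, N m; "gripper_width": finger opening in m.
Only numpy, scipy, OpenCV 4.12 (cv2) and the standard library are available. Lean on these libraries where they do the work, as an engineer would, in place of code of your own. Each camera call takes 0.05 s, during which the arm holds its last target. There are 200 camera calls.

### The job

The tray packs shelving channels interlocked: bare metal ones open side up along the floor, and a blue one over each two neighbours, turned upside down with its legs hanging into the open ones. The last blue channel lies open side up on the table: roll it onto its side on the table and let go, then take it afresh, turn it fully upside down and nest it in the row's free place, beside the blue one already upside down, one leg in the middle channel and one in the end channel. It must end seated level all the way down, in line with the row and its ends about even with the other blue one's, with nothing else knocked out of place; leave the pen, the jar and the tape alone.

Things in the scene. Friction and masses are not known exactly. Their poses are not given: they have to be found in the camera images.
- tray: shallow open cardboard tray, fixed; outside 156 (x) by 158 (y) mm, 34 mm high, floor and walls 4 mm thick. Origin: centre of its underside. The row of channels runs along its y, each channel lying along its x, with about 48 mm free beyond each end of the base channels for the fingers. It stands left or right of the robot; its yaw varies.
- gap (a point): the free place: where the origin of channel belongs when nested, 42 mm above the table, at x = 0 and y = 29 mm in the tray's frame. A point in space; axes as the tray's. The channel has about 5 mm of play either way along the row here before its legs meet a neighbour's.
- channel: the loose blue channel: U-section 64 mm long (x), 48 mm wide over its legs (y), 32 mm high (z), web and legs 6 mm thick, 80 to 140 g. Starts on the table open side up, left or right of the robot. Origin: centre of the outer face of its web; z from the web to the open side (up at the start, down when nested). Rests stably on its web, on either leg (48 mm tall) or on its toes.
- cap: the blue channel already upside down in the tray: same section and length as channel, loose, 105 g, its legs in base0 and base1. Origin: centre of the plane of its leg toes (32 mm under its top face), 10 mm above the table; x along its length, z up. It is at the tray's y = -25 mm, so its flank next to the free place is at about -1 mm.
- base0: bare metal base channel: same section as channel but 52 mm long, lying open side up on the tray's floor, loose, 85 g. Origin: centre of its underside; x along its length, y across, z up out of its open side. It is the one at the tray's y = -49 mm.
- base1: bare metal base channel: same section as channel but 52 mm long, lying open side up on the tray's floor, loose, 85 g. Origin: centre of its underside; x along its length, y across, z up out of its open side. It is the middle one, at the tray's y = 0; its trough already holds one leg of cap in its -y half, and the other half is free.
- base2: bare metal base channel: same section as channel but 52 mm long, lying open side up on the tray's floor, loose, 85 g. Origin: centre of its underside; x along its length, y across, z up out of its open side. It is the end one at the tray's y = +49 mm, its trough empty.
- marker: marker pen lying on the table, 135 mm long along x, 14 mm thick; bystander. Origin: under its middle.
- jar: small closed jar, 40 mm across and 50 mm tall, standing on the table; bystander. Origin: centre of its underside.
- tape: yellow roll of tape lying flat, 84 mm across, 24 mm high; bystander. Origin: centre of its underside.
Not all that is in view belongs to the job. Leave any orange look-alike of the base2 alone.

How it is judged (in metres and radians):
On the way:
1. the loose channel has been rolled over at least onto its side, stands still on the table and has been let go (angle between channel's own z axis and vertical above 1.3 rad and contact force between channel and the fingers below 0.05 N and linear speed of channel below 0.02 m/s and horizontal distance between channel and tray above 0.09 m), for 0.2 s.
At the end, for the whole second after the job is handed in: The loose channel sits upside down (7 deg) and let go in the row's free place: origin 42 +-2.5 mm high, 19-41 mm along the row, within 12 mm lengthwise and 8.5 deg of the tray. The other flipped channel (17-40 mm along, 15 mm lengthwise) and the flat open ones (15 mm) are still seated (x of channel in the frame of tray between -0.012 and 0.012 m and y of channel in the frame of tray between 0.019 and 0.041 m and z of channel in the frame of tray between 0.0395 and 0.0445 m and angle between channel's own z axis and vertical above 3.02 rad and angle between the x axis of channel and the x axis of tray, either way round below 0.15 rad and linear speed of channel below 0.02 m/s and contact force between channel and the fingers below 0.05 N and z of cap in the frame of tray between 0.008 and 0.012 m and y of cap in the frame of tray between -0.04 and -0.017 m and x of cap in the frame of tray between -0.015 and 0.015 m and angle between each of base0, base1, base2's own z axis and vertical below 0.06 rad and z of base0 in the frame of tray between 0.002 and 0.006 m and x of base0 in the frame of tray between -0.015 and 0.015 m and z of base1 in the frame of tray between 0.002 and 0.006 m and x of base1 in the frame of tray between -0.015 and 0.015 m and z of base2 in the frame of tray between 0.002 and 0.006 m and x of base2 in the frame of tray between -0.015 and 0.015 m); the robot touches nothing.
It fails at once if the marker pen is knocked or moved more than 25 mm (distance of marker from where it was at the start of the episode above 0.025 m).
It fails at once if the jar is knocked or moved more than 25 mm (distance of jar from where it was at the start of the episode above 0.025 m).
It fails at once if the roll of tape is knocked or moved more than 25 mm (distance of tape from where it was at the start of the episode above 0.025 m).
It also fails if it takes over 56 s, if anything falls off the work surface, if the arm or the gripper's body presses on something with over 40 N, if the wrist force passes 120 N, or if a joint passes its speed limit or range.

## Working session

There is one attempt and no reset: what is moved stays moved. The work goes in short steps, Python scripts to look and compute and a tool call to move; the robot and the scene stay as the last step left them, time stands still between calls to the robot, and variables do not carry over. Pictures are saved under pics/ and viewed, about 8 in all and at most 12, crops included, and the job is handed in when it is done.

Besides the shell and the picture viewer there is one more tool, called after "Emit:" as name(argument=value, ...) on one line, values as JSON. play_rows: Moves the arm, as the interface text tells. Its arguments: {"type":"object","properties":{"moves":{"type":"array"},"squeeze":{"type":"number"}},"required":["moves"]}

```bash
ls; mkdir -p pics; cat > h.py <<'E'
import numpy as np, cv2
from workcell import sense, get_image, hand_in
def cam(n):
    g=get_image(n); h,w=g["depth"].shape
    f=h/2/np.tan(np.radians(g["vfov"])/2)
    g["K"]=np.array([[f,0,g["cx"]],[0,f,g["cy"]],[0,0,1.]]); g["D"]=np.array(g["D"],float)
    g["R"]=np.array(g["orientation"]); g["p"]=np.array(g["position"]); return g
def rays(g,uv):
    n=cv2.undistortPoints(np.array(uv,float).reshape(-1,1,2),g["K"],g["D"]).reshape(-1,2)
    return np.c_[n,np.ones(len(n))]@g["R"].T
def onplane(g,uv,z):
    d=rays(g,uv); return g["p"]+d*((z-g["p"][2])/d[:,2])[:,None]
def pts(g,uv):
    uv=np.array(uv).reshape(-1,2); d=rays(g,uv); return g["p"]+d*g["depth"][uv[:,1].astype(int),uv[:,0].astype(int)][:,None]
def cloud(g):
    h,w=g["depth"].shape; v,u=np.mgrid[:h,:w]
    return pts(g,np.c_[u.ravel(),v.ravel()]).reshape(h,w,3)
def save(g,n): cv2.imwrite("pics/"+n,g["pixels"][:,:,::-1])
E
python3 - <<'E'
from h import *
ims=[]
for n in("top","side"):
    g=cam(n); ims.append(g["pixels"]); print(n,g["p"],g["R"].round(2).tolist(),g["vfov"])
    save(g,n+"0.png")
s=sense(); print(s["tool_rot"],s["gripper_width"],s["wrist_force"])
E
```

```text
pics
top [ 0.35124754 -0.0415379   1.01687529] [[-0.01, -0.98, 0.18], [-1.0, 0.01, -0.01], [0.01, -0.18, -0.98]] 51.01088060802713
side [0.07454242 0.54265285 0.72655645] [[-0.79, -0.41, 0.46], [-0.61, 0.53, -0.59], [-0.0, -0.74, -0.67]] 53.6925161074554
[[-1.64864950e-04  3.66026621e-01 -9.30604366e-01]
 [ 1.17582868e-03 -9.30603664e-01 -3.66026553e-01]
 [-9.99999295e-01 -1.15457625e-03 -2.76960671e-04]] 0.08550272938716559 [0.56266798 0.20601844 0.76610154]
```

View pics/top0.png

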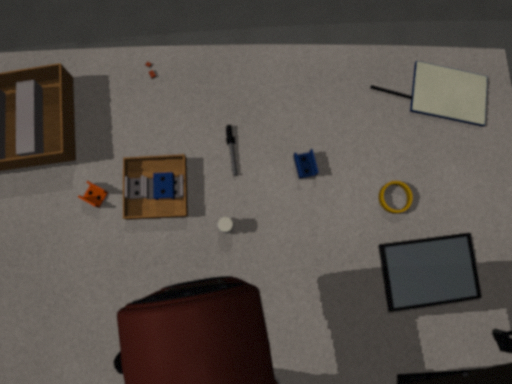

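View pics/side0.png

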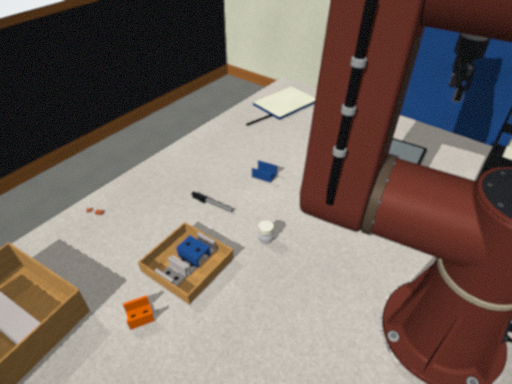

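The top view shows the tray at (155,187) holding the blue cap at (165,186), with the empty end channel at about (137,187). The loose blue channel is at (306,165). Candidates for it are:
- blue at (306,165), open side up on the table, which is my choice
- blue at (165,186), which is the cap in the tray
- orange at (95,195), the look-alike, to be left alone

The pen is at (232,150), the jar at (225,225) and the tape at (396,197).

```bash
python3 - <<'E'
from h import *
g=cam("top"); P=cloud(g); im=g["pixels"]; hsv=cv2.cvtColor(im,cv2.COLOR_RGB2HSV)
blue=cv2.inRange(hsv,(105,120,30),(130,255,255))
n,l,st,c=cv2.connectedComponentsWithStats(blue)
for i in range(1,n):
    if st[i,4]<60: continue
    q=P[l==i]; print("blue",c[i].round(),st[i,4],"n",np.median(q,0).round(4),"zmax",np.percentile(q[:,2],[5,50,95]).round(4))
    for lo,hi in((-.01,.012),(.022,.05)):
        t=q[(q[:,2]>lo)&(q[:,2]<hi)]
        if len(t)>20: r=cv2.minAreaRect((t[:,:2]*1000).astype(np.float32)); print("  z",lo,hi,len(t),r)
br=cv2.inRange(hsv,(8,110,40),(25,255,255)); br[:,:110]=0; br[:,200:]=0
q=P[(br>0)&(P[:,:,2]>.027)&(P[:,:,2]<.04)]
r=cv2.minAreaRect((q[:,:2]*1000).astype(np.float32)); print("tray",len(q),r,np.median(q[:,2]))
for nm,u,v in(("jar",225,225),("pen",232,130),("pen",236,170),("tape",396,185)): print(nm,P[v,u].round(3))
a=cv2.resize(im[135:195,275:340],None,fx=6,fy=6,interpolation=cv2.INTER_CUBIC)
b=cv2.resize(im[145:225,115:200],None,fx=4.5,fy=4.5,interpolation=cv2.INTER_CUBIC)[:360]
cv2.imwrite("pics/crop1.png",cv2.convertScaleAbs(np.hstack([a,b])[:,:,::-1],alpha=1.8))
print(P[145:186:5,306].round(3).tolist()); print(P[165,290:324:3].round(3).tolist())
E
```

```text
blue [306. 164.] 414 n [ 0.5959 -0.1921  0.0084] zmax [0.0038 0.0084 0.0339]
  z -0.01 0.012 260 ((596.8158569335938, -189.7324981689453), (60.368988037109375, 34.32206344604492), 10.186890602111816)
  z 0.022 0.05 132 ((595.2928466796875, -187.28900146484375), (57.50815200805664, 48.72137451171875), 12.219768524169922)
blue [163. 185.] 469 n [0.5402 0.1673 0.0424] zmax [0.0365 0.0424 0.0454]
  z 0.022 0.05 467 ((540.7460327148438, 169.3360595703125), (60.72172927856445, 46.82023620605469), 2.2671926021575928)
tray 444 ((541.2652587890625, 194.3880615234375), (155.17459106445312, 158.5149383544922), 2.621551752090454) 0.03369273670992867
jar [0.439 0.015 0.053]
pen [ 0.692 -0.001  0.009]
pen [ 0.583 -0.011  0.015]
tape [ 0.542 -0.427  0.001]
[[0.651, -0.194, 0.004], [0.639, -0.194, -0.0], [0.623, -0.193, 0.006], [0.61, -0.192, 0.007], [0.596, -0.191, 0.008], [0.583, -0.191, 0.008], [0.57, -0.19, 0.009], [0.558, -0.191, 0.001], [0.545, -0.19, 0.001]]
[[0.598, -0.151, 0.002], [0.598, -0.158, 0.003], [0.594, -0.164, 0.02], [0.591, -0.17, 0.031], [0.595, -0.18, 0.012], [0.596, -0.189, 0.01], [0.596, -0.196, 0.009], [0.596, -0.204, 0.008], [0.589, -0.207, 0.036], [0.598, -0.222, -0.001], [0.599, -0.23, -0.003], [0.598, -0.237, -0.0]]
```

View pics/crop1.png

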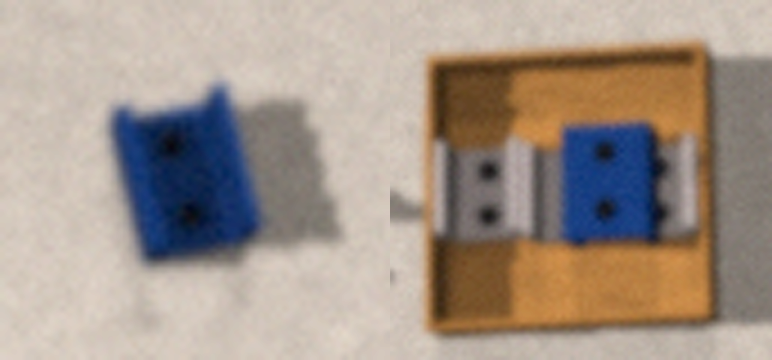

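The crop confirms the choice: the loose channel is open side up, centred near (0.596, -0.189) with a yaw of about 11°. The tray is at about (0.541, 0.194) with a yaw of about 2.5°, and its free place is on the +y side.

My plan is to grip the channel by its end faces and tilt the tool from +45° to -45° to roll it onto its side. I'll then re-grip on the web and roll it a further 90°.

```bash
cat >> h.py <<'E'
from scipy.spatial.transform import Rotation as Ro
from scipy.linalg import logm, expm
def Rtool(yaw,lean):  # tool y along yaw; lean>0: handle toward the -y side (deg)
    c,s=np.cos(np.radians(yaw)),np.sin(np.radians(yaw))
    R=np.array([[0,c,s],[0,s,-c],[-1,0,0]]); return R@Ro.from_euler('y',lean,degrees=True).as_matrix()
def go(p,R,n,s=None):
    s=s or sense(); A=np.eye(4);A[:3,:3]=s["tool_rot"];A[:3,3]=s["position"]
    B=np.eye(4);B[:3,:3]=R;B[:3,3]=p
    T=np.linalg.inv(A)@B; L=np.real(logm(T)); w=np.degrees([L[2,1],L[0,2],L[1,0]])/n; v=L[:3,3]*100/n
    print("per row x%d: xyz cm"%n,v.round(3),"r deg",w.round(3),"| mid",(A@expm(L/2))[:3,3].round(3))
    return s
E
python3 - <<'E'
from h import *
go([.596,-.19,.2],Rtool(11,0),16)
E
```

```text
per row x16: xyz cm [ 0.192  1.036 -3.416] r deg [-4.97e+00 -3.00e-03  2.00e-03] | mid [ 0.474 -0.442  0.215]
```

Emit:
play_rows(moves=[{"x": 0.2,"y": 1.0,"z": -3.4,"rx": -5,"hand": 1},{"x": 0.2,"y": 1.0,"z": -3.4,"rx": -5,"hand": 1},{"x": 0.2,"y": 1.0,"z": -3.4,"rx": -5,"hand": 1},{"x": 0.2,"y": 1.0,"z": -3.4,"rx": -5,"hand": 1},{"x": 0.2,"y": 1.0,"z": -3.4,"rx": -5,"hand": 1},{"x": 0.2,"y": 1.0,"z": -3.4,"rx": -5,"hand": 1},{"x": 0.2,"y": 1.0,"z": -3.4,"rx": -5,"hand": 1},{"x": 0.2,"y": 1.0,"z": -3.4,"rx": -5,"hand": 1}])

```text
validation failed for argument at $.mo...
```

```bash
python3 - <<'E'
from h import *
s=go([.596,-.19,.2],Rtool(11,0),8); print(s["position"].round(3) if hasattr(s["position"],'round') else s["position"],s["joint_positions"],s["time"])
E
```

```text
per row x8: xyz cm [ 0.384  2.073 -6.833] r deg [-9.941e+00 -6.000e-03  5.000e-03] | mid [ 0.474 -0.442  0.215]
[ 0.22  -0.558  0.231] [-8.09986349e+01  5.99044251e+00  5.53823893e+00  8.96038358e+01
 -2.84496436e-04  7.75274917e+01] 0.15
```

Emit:
play_rows(moves=[{"x": 0.2,"y": 1.0,"z": -3.4,"rx": -5,"ry": 0,"rz": 0,"hand": 1},{"x": 0.2,"y": 1.0,"z": -3.4,"rx": -5,"ry": 0,"rz": 0,"hand": 1},{"x": 0.2,"y": 1.0,"z": -3.4,"rx": -5,"ry": 0,"rz": 0,"hand": 1},{"x": 0.2,"y": 1.0,"z": -3.4,"rx": -5,"ry": 0,"rz": 0,"hand": 1},{"x": 0.2,"y": 1.0,"z": -3.4,"rx": -5,"ry": 0,"rz": 0,"hand": 1},{"x": 0.2,"y": 1.0,"z": -3.4,"rx": -5,"ry": 0,"rz": 0,"hand": 1},{"x": 0.2,"y": 1.0,"z": -3.4,"rx": -5,"ry": 0,"rz": 0,"hand": 1},{"x": 0.2,"y": 1.0,"z": -3.4,"rx": -5,"ry": 0,"rz": 0,"hand": 1}])

```text
time: 0.82
position: [0.4792, -0.45, 0.2103]
tool_rot: [[-0.003, 0.886, -0.463], [0.003, -0.463, -0.886], [-1.0, -0.004, -0.001]]
wrist_force: [-0.3, 0.1, -1.0]
gripper_width: 0.0855
```

```bash
python3 - <<'E'
from h import *
s=go([.596,-.19,.2],Rtool(11,0),8); print(s["position"],s["joint_positions"],s["time"])
E
```

```text
per row x8: xyz cm [ 0.129  0.995 -3.492] r deg [-4.823 -0.016  0.027] | mid [ 0.56  -0.33   0.205]
[ 0.47916435 -0.45001389  0.21033913] [-5.45414046e+01  1.63590951e+01  1.50158215e+01  8.88949323e+01
 -6.86617084e-02  6.30403912e+01] 0.8167
```

Emit:
play_rows(moves=[{"x": 0.1,"y": 1.0,"z": -3.5,"rx": -4.8,"ry": 0,"rz": 0,"hand": 1},{"x": 0.1,"y": 1.0,"z": -3.5,"rx": -4.8,"ry": 0,"rz": 0,"hand": 1},{"x": 0.1,"y": 1.0,"z": -3.5,"rx": -4.8,"ry": 0,"rz": 0,"hand": 1},{"x": 0.1,"y": 1.0,"z": -3.5,"rx": -4.8,"ry": 0,"rz": 0,"hand": 1},{"x": 0.1,"y": 1.0,"z": -3.5,"rx": -4.8,"ry": 0,"rz": 0,"hand": 1},{"x": 0.1,"y": 1.0,"z": -3.5,"rx": -4.8,"ry": 0,"rz": 0,"hand": 1},{"x": 0.1,"y": 1.0,"z": -3.5,"rx": -4.8,"ry": 0,"rz": 0,"hand": 1},{"x": 0.1,"y": 1.0,"z": -3.5,"rx": -4.8,"ry": 0,"rz": 0,"hand": 1}])

```text
time: 1.48
position: [0.6106, -0.1806, 0.1968]
tool_rot: [[-0.007, 0.975, 0.222], [0.007, 0.222, -0.975], [-1.0, -0.006, -0.008]]
wrist_force: [0.5, 0.2, -0.4]
gripper_width: 0.0857
```

```bash
cat >> h.py <<'E'
def bluecloud(g):
    hsv=cv2.cvtColor(g["pixels"],cv2.COLOR_RGB2HSV); m=cv2.inRange(hsv,(105,120,30),(130,255,255))
    return m, cloud(g)
def rect(q): 
    r=cv2.minAreaRect((q[:,:2]*1000).astype(np.float32)); return [np.round(x,1) for x in r]
E
python3 - <<'E'
from h import *
s=sense(); print(s["position"],s["joint_positions"],s["time"])
g=cam("wrist"); save(g,"w1.png"); print(g["p"],g["R"].round(2).tolist(),g["vfov"])
m,P=bluecloud(g); 
for lo,hi in((-.01,.003),(.003,.01),(.028,.04)):
    q=P[(m>0)&(P[:,:,2]>lo)&(P[:,:,2]<hi)&(np.hypot(P[:,:,0]-.596,P[:,:,1]+.19)<.06)]
    if len(q)>10: print(lo,hi,len(q),rect(q),np.median(q[:,2]))
E
```

```text
[ 0.6106269  -0.18056733  0.19681118] [-28.28187255  12.90660004   9.62437574  87.2626747    0.13381792
  48.90205882] 1.4833
[ 0.59483692 -0.10981546  0.33986229] [[0.97, 0.21, 0.06], [0.22, -0.94, -0.28], [-0.01, 0.28, -0.96]] 69.1187810372385
-0.01 0.003 13 [array([ 603.8, -169.5]), array([33.6, 74.8]), np.float64(68.6)] 0.0008836401457031351
0.003 0.01 1068 [array([ 597.5, -185.7]), array([62.3, 42.8]), np.float64(11.9)] 0.005810554038634258
0.028 0.04 291 [array([ 595.7, -167.6]), array([56.4,  6.5]), np.float64(11.7)] 0.03177397325216308
```

View pics/w1.png

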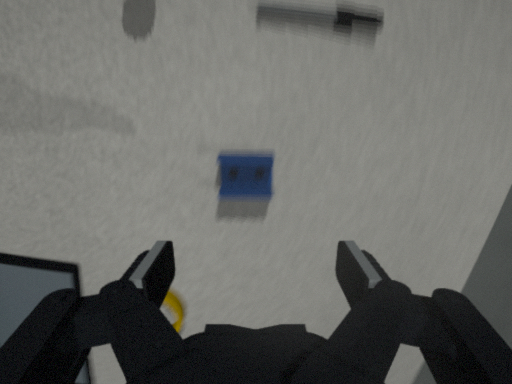

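The wrist view shows the loose channel at (246,175), the pen at (315,18) and the jar at (138,15). A fingertip lean of 45° toward -y comes next, to a stand-off position.

```bash
python3 - <<'E'
from h import *
go([.6126,-.261,.078],Rtool(11.5,45),8)
E
```

```text
per row x8: xyz cm [ 0.98  -0.222  1.602] r deg [0.217 5.545 0.133] | mid [ 0.615 -0.229  0.146]
```

Emit:
play_rows(moves=[{"x": 1.0,"y": -0.2,"z": 1.6,"rx": 0.2,"ry": 5.6,"rz": 0.1,"hand": 1},{"x": 1.0,"y": -0.2,"z": 1.6,"rx": 0.2,"ry": 5.6,"rz": 0.1,"hand": 1},{"x": 1.0,"y": -0.2,"z": 1.6,"rx": 0.2,"ry": 5.6,"rz": 0.1,"hand": 1},{"x": 1.0,"y": -0.2,"z": 1.6,"rx": 0.2,"ry": 5.6,"rz": 0.1,"hand": 1},{"x": 1.0,"y": -0.2,"z": 1.6,"rx": 0.2,"ry": 5.6,"rz": 0.1,"hand": 1},{"x": 1.0,"y": -0.2,"z": 1.6,"rx": 0.2,"ry": 5.6,"rz": 0.1,"hand": 1},{"x": 1.0,"y": -0.2,"z": 1.6,"rx": 0.2,"ry": 5.6,"rz": 0.1,"hand": 1},{"x": 1.0,"y": -0.2,"z": 1.6,"rx": 0.2,"ry": 5.6,"rz": 0.1,"hand": 1}])

```text
time: 2.2
position: [0.6283, -0.2498, 0.0884]
tool_rot: [[-0.122, 0.977, 0.177], [0.627, 0.214, -0.749], [-0.769, 0.02, -0.639]]
wrist_force: [1.3, -0.9, 0.9]
gripper_width: 0.0853
```

```bash
python3 - <<'E'
from h import *
s=go([.5985,-.192,.0075],Rtool(11.5,45),7); print(s["position"],s["joint_positions"])
g=cam("wrist"); save(g,"w2.png"); m,P=bluecloud(g)
for lo,hi in((.003,.01),(.028,.04)):
    q=P[(m>0)&(P[:,:,2]>lo)&(P[:,:,2]<hi)&(np.hypot(P[:,:,0]-.596,P[:,:,1]+.19)<.06)]
    if len(q)>10: print(lo,hi,len(q),rect(q),np.median(q[:,2]))
E
```

```text
per row x7: xyz cm [ 1.457 -0.258  0.115] r deg [ 0.202  0.753 -0.036] | mid [ 0.614 -0.222  0.047]
[ 0.62831835 -0.24984879  0.08839028] [-42.83648939  67.83993576  64.50043097 120.53008767  22.15644044
  27.55249479]
0.003 0.01 1416 [array([ 599.5, -191.4]), array([59.5, 43.3]), np.float64(11.4)] 0.00601698861015805
0.028 0.04 852 [array([ 599.7, -191. ]), array([59.8, 44.2]), np.float64(12.3)] 0.03171535985087433
```

View pics/w2.png

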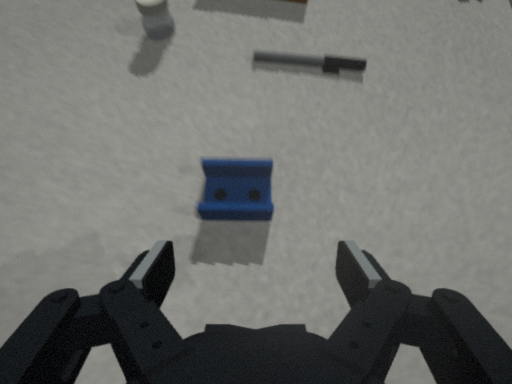

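The wrist view is clear: channel at (237,190), both legs visible, fit centre (0.5997, -0.191), yaw about 12°. But leaning toward -y has brought J3 and J4 to their limits (64.5/66.2 and 120.5/121). I'll fit the kinematics quickly to see whether mirroring the plan (leaning toward +y first) is better.

```bash
cat >> h.py <<'E'
from scipy.optimize import least_squares
def fk(q,k=None):
    k=KIN if k is None else k
    q=np.radians(q); h,a,L1,b,L2,Lt=k
    Ry=lambda t:Ro.from_euler('y',t).as_matrix()
    p=np.array([a+L1*np.sin(q[1]),0,h+L1*np.cos(q[1])]); F=Ry(q[1]-q[2])
    p=p+F@[L2,0,b]; W=F@Ry(q[3])@Ro.from_euler('z',q[4]*SG[0]).as_matrix()
    p=p+W@[Lt,0,0]; Z=Ro.from_euler('z',q[0]).as_matrix()
    return Z@p, Z@W@Ro.from_euler('x',q[5]*SG[1]+SG[2]).as_matrix()
SG=[1,1,0]; KIN=None
LIM=np.array([[-171.21,171.21],[-48.23,106.86],[-62.78,66.21],[-105.2,120.99],[-86.42,89.51],[-180,180]])
def ik(p,R,q0):
    f=lambda q:np.r_[(fk(q)[0]-p)*10,(fk(q)[1]-R).ravel()]
    r=least_squares(f,q0,bounds=(LIM[:,0],LIM[:,1]),x_scale=30.); return r.x,np.abs(r.fun[:3]).max()/10,np.abs(r.fun[3:]).max()
E
python3 - <<'E'
import h
from h import *
J=[[-80.999,5.964,5.575,89.605,0,77.527],[-54.5414,16.3591,15.0158,88.8949,-.06866,63.0404],[-28.28187,12.9066,9.62438,87.26267,.13382,48.90206],[-42.83649,67.83994,64.50043,120.53009,22.15644,27.55249]]
X=[[.22,-.558,.231],[.47916,-.45001,.21034],[.61063,-.18057,.19681],[.62832,-.24985,.08839]]
Rn=[[[0,.366,-.9306],[.001,-.9306,-.366],[-1,-.001,0]],[[-.003,.886,-.463],[.003,-.463,-.886],[-1,-.004,-.001]],[[-.007,.975,.222],[.007,.222,-.975],[-1,-.006,-.008]],[[-.122,.977,.177],[.627,.214,-.749],[-.769,.02,-.639]]]
best=None
for s5 in(1,-1):
  for s6 in(1,-1):
    for c in np.radians([0,90,180,-90]):
      h.SG[:]=[s5,s6,c]; e=sum(np.abs(fk(j,np.ones(6))[1]-r).max() for j,r in zip(J,Rn))
      if best is None or e<best[0]: best=(e,[s5,s6,c])
print(best); h.SG[:]=best[1]
r=least_squares(lambda k:np.r_[np.concatenate([fk(j,k)[0]-x for j,x in zip(J,X)]),(k-[.3,0,.4,0,.4,.25])*1e-4],[.3,0,.4,0,.4,.25])
print(r.x.round(4),np.abs(r.fun[:12]).max())
E
```

```text
(np.float64(0.0024178838039354378), [1, 1, np.float64(0.0)])
[0.3611 0.1648 0.4476 0.0582 0.3661 0.6307] 0.1295840054216627
```

```bash
python3 - <<'E'
s=open('h.py').read()
s=s.replace("h,a,L1,b,L2,Lt=k","h,a,L1,b,L2,Lt,d,c=k").replace("p=p+F@[L2,0,b]; W=","p=p+F@[L2,d,b]+F@Ry(q[3])@[c,0,0]; W=")
open('h.py','w').write(s)
E
python3 - <<'E'
import h
from h import *
J=[[-80.999,5.964,5.575,89.605,0,77.527],[-54.5414,16.3591,15.0158,88.8949,-.06866,63.0404],[-28.28187,12.9066,9.62438,87.26267,.13382,48.90206],[-42.83649,67.83994,64.50043,120.53009,22.15644,27.55249]]
X=[[.22,-.558,.231],[.47916,-.45001,.21034],[.61063,-.18057,.19681],[.62832,-.24985,.08839]]
x0=[.3,0,.4,0,.4,.2,.13,.08]
r=least_squares(lambda k:np.r_[np.concatenate([fk(j,k)[0]-x for j,x in zip(J,X)]),(k-x0)*1e-3],x0)
print(r.x.round(4),np.abs(r.fun[:12]).max())
E
```

```text
[0.2911 0.0063 0.3374 0.0505 0.5439 0.303  0.1297 0.1394] 0.0002482610122200024
```

```bash
sed -i 's/KIN=None/KIN=[0.2911,0.0063,0.3374,0.0505,0.5439,0.303,0.1297,0.1394]/' h.py; python3 - <<'E'
from h import *
c=np.array([.6,-.19,0])
def t(nm,g,yaw,lean):
    R=Rtool(yaw,lean); p=np.array(g)+R[:,0]*.024; b=None
    for q0 in([-30,13,10,87,0,50],[-30,50,40,60,30,0],[-20,10,10,90,-40,60],[10,30,20,80,-50,100],[-30,60,50,100,50,-50]):
        r=ik(p,R,q0)
        if b is None or r[1]+r[2]<b[1]+b[2]: b=r
    print(nm,yaw,lean,"err mm %.1f rot %.3f"%(b[1]*1e3,b[2]),b[0].round(0))
for l in(60,45,30,-30,-45,-60): t("grasp1",c+[0,0,.024],11.5,l)
for y in(11,-15,-35):
  for l in(-60,-45,-30,30,45,60): t("side",c+[0,0,.045],y,l)
for l in(-60,-45,45,60): t("tray",[.54,.223,.045],2.5,l); 
for l in(-30,30,0): t("tray",[.54,.223,.045],2.5,l); t("above",[.54,.223,.12],2.5,l)
E
```

```text
grasp1 11.5 60 err mm 1.7 rot 0.045 [-43.  71.  52. 121.  31.  22.]
grasp1 11.5 45 err mm 0.0 rot 0.000 [-41.  58.  38. 108.  26.  29.]
grasp1 11.5 30 err mm 0.0 rot 0.000 [-38.  41.  19.  92.  19.  36.]
grasp1 11.5 -30 err mm 0.0 rot 0.000 [-18.   3. -27.  44. -26.  56.]
grasp1 11.5 -45 err mm 0.0 rot 0.000 [-13.   3. -33.  32. -40.  57.]
grasp1 11.5 -60 err mm 0.0 rot 0.000 [ -9.   6. -38.  15. -54.  54.]
side 11 -60 err mm 0.0 rot 0.000 [ -9.   4. -38.  18. -55.  55.]
side 11 -45 err mm 0.0 rot 0.000 [-13.   1. -32.  35. -40.  58.]
side 11 -30 err mm 0.0 rot 0.000 [-18.   2. -26.  47. -26.  57.]
side 11 30 err mm 0.0 rot 0.000 [-38.  40.  20.  94.  19.  37.]
side 11 45 err mm 0.0 rot 0.000 [-41.  56.  38. 110.  26.  29.]
side 11 60 err mm 1.9 rot 0.051 [-44.  68.  49. 121.  31.  22.]
side -15 -60 err mm 0.0 rot 0.000 [ -8.  34.   2.  70. -59. 105.]
side -15 -45 err mm 0.0 rot 0.000 [-11.  24.  -4.  65. -45.  95.]
side -15 -30 err mm 0.0 rot 0.000 [-17.  18.  -7.  64. -30.  88.]
side -15 30 err mm 0.0 rot 0.000 [-41.  26.   2.  81.  27.  60.]
side -15 45 err mm 0.0 rot 0.000 [-46. 
[... 438 characters left out ...]
0.0 rot 0.000 [-52.  31.  -4.  82.  56.  58.]
tray 2.5 -60 err mm 0.0 rot 0.000 [ 31.  52.  25. 102. -50. 137.]
tray 2.5 -45 err mm 0.0 rot 0.000 [ 27.  37.  11.  87. -40. 123.]
tray 2.5 45 err mm 0.0 rot 0.000 [-11.  12. -20.  71.  43.  71.]
tray 2.5 60 err mm 0.0 rot 0.000 [-16.  23. -14.  80.  55.  57.]
tray 2.5 -30 err mm 0.0 rot 0.000 [ 23.  24.  -0.  77. -28. 113.]
above 2.5 -30 err mm 0.0 rot 0.000 [ 23.  20.   4.  84. -28. 113.]
tray 2.5 30 err mm 0.0 rot 0.000 [ -5.   6. -21.  67.  30.  82.]
above 2.5 30 err mm 0.0 rot 0.000 [ -5.   2. -17.  75.  30.  82.]
tray 2.5 0 err mm 0.0 rot 0.000 [ 10.   7. -15.  67.  -0.  97.]
above 2.5 0 err mm 0.0 rot 0.000 [ 10.   4. -11.  75.  -0.  97.]
```

With the fitted kinematics (0.2 mm residual), the -y lean is reachable at the low grasp pose, with J4 around 105. Only the stand-off was near the limit. I'm keeping the original sense, with a lean of 40°.

```bash
python3 - <<'E'
from h import *
s=go([.6015,-.197,.008],Rtool(11.7,40),7)
E
```

```text
per row x7: xyz cm [ 1.169 -0.178 -0.024] r deg [ 0.095 -0.138  0.003] | mid [ 0.613 -0.222  0.039]
```

Emit:
play_rows(moves=[{"x": 1.2,"y": -0.2,"z": 0,"rx": 0,"ry": 0,"rz": 0,"hand": 1},{"x": 1.2,"y": -0.2,"z": 0,"rx": 0,"ry": 0,"rz": 0,"hand": 1},{"x": 1.2,"y": -0.2,"z": 0,"rx": 0,"ry": 0,"rz": 0,"hand": 1},{"x": 1.2,"y": -0.2,"z": 0,"rx": 0,"ry": 0,"rz": 0,"hand": 1},{"x": 1.1,"y": -0.2,"z": 0,"rx": 0,"ry": 0,"rz": 0,"hand": 1},{"x": 1.1,"y": -0.2,"z": 0,"rx": 0,"ry": 0,"rz": 0,"hand": 1},{"x": 0,"y": 0,"z": 0,"rx": 0,"ry": 0,"rz": 0,"hand": 1},{"x": 0,"y": 0,"z": 0,"rx": 0,"ry": 0,"rz": 0,"hand": 1}])

```text
time: 2.92
position: [0.5969, -0.2026, -0.0032]
tool_rot: [[-0.141, 0.979, 0.148], [0.653, 0.204, -0.729], [-0.744, -0.006, -0.668]]
wrist_force: [-0.7, 0.1, -0.3]
gripper_width: 0.0856
```

```bash
python3 - <<'E'
from h import *
s=go([.6015,-.197,.008],Rtool(11.7,40),1); print(s["position"],s["joint_positions"],s["wrist_force"])
E
```

```text
per row x1: xyz cm [-0.547  0.562 -1.075] r deg [-0.144 -1.928  0.296] | mid [ 0.599 -0.2    0.002]
[ 0.59688966 -0.20259023 -0.00315929] [-41.96023865  59.12494667  40.29332661 107.20595373  23.06826465
  28.78037114] [-0.73314468  0.11798369 -0.33987087]
```

Emit:
play_rows(moves=[{"x": -0.3,"y": 0.3,"z": -0.5,"rx": 0,"ry": -1,"rz": 0,"hand": 1},{"x": -0.25,"y": 0.26,"z": -0.55,"rx": 0,"ry": -1,"rz": 0,"hand": 1},{"x": 0,"y": 0,"z": 0,"rx": 0,"ry": 0,"rz": 0,"hand": 1},{"x": 0,"y": 0,"z": 0,"rx": 0,"ry": 0,"rz": 0,"hand": 0.6},{"x": 0,"y": 0,"z": 0,"rx": 0,"ry": 0,"rz": 0,"hand": -0.2},{"x": 0,"y": 0,"z": 0,"rx": 0,"ry": 0,"rz": 0,"hand": -1},{"x": 0,"y": 0,"z": 0,"rx": 0,"ry": 0,"rz": 0,"hand": -1},{"x": 0,"y": 0,"z": 0,"rx": 0,"ry": 0,"rz": 0,"hand": -1}], squeeze=50)

```text
time: 3.58
position: [0.6009, -0.1969, 0.0083]
tool_rot: [[-0.135, 0.979, 0.153], [0.627, 0.204, -0.752], [-0.767, -0.006, -0.641]]
wrist_force: [0.2, 0.3, 5.0]
gripper_width: 0.0628
```

```bash
python3 - <<'E'
from h import *
s=go([.6015,-.197,.008],Rtool(11.7,40),1); print(s["position"],s["joint_positions"],s["wrist_force"],s["gripper_width"])
g=cam("wrist"); save(g,"w3.png")
E
```

```text
per row x1: xyz cm [0.01  0.06  0.035] r deg [-0.172  0.104  0.305] | mid [ 0.601 -0.197  0.008]
[ 0.60087692 -0.19692375  0.00830355] [-41.04737177  55.72579733  37.40078408 105.48360108  22.58268678
  30.36853293] [0.15030618 0.30214961 5.00018678] 0.06277769045061943
```

View pics/w3.png

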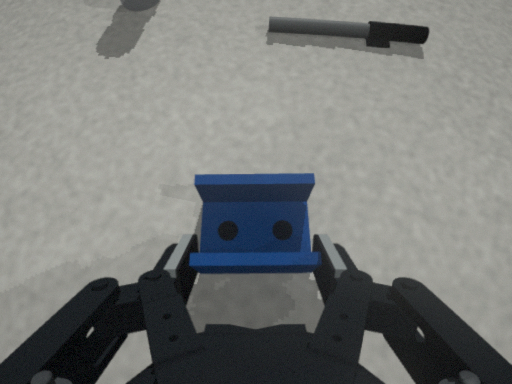

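The channel is gripped by its ends at the near leg: pads at (185,255) and (325,255), opening 62.8 mm. The pen is untouched at (345,28). Next I'll lift, then work out the roll.

Emit:
play_rows(moves=[{"x": -0.8,"y": 0,"z": -0.6,"rx": 0,"ry": 0,"rz": 0,"hand": -1},{"x": -0.8,"y": 0,"z": -0.6,"rx": 0,"ry": 0,"rz": 0,"hand": -1},{"x": -0.8,"y": 0,"z": -0.6,"rx": 0,"ry": 0,"rz": 0,"hand": -1},{"x": -0.8,"y": 0,"z": -0.6,"rx": 0,"ry": 0,"rz": 0,"hand": -1},{"x": -0.8,"y": 0,"z": -0.6,"rx": 0,"ry": 0,"rz": 0,"hand": -1},{"x": -0.8,"y": 0,"z": -0.6,"rx": 0,"ry": -3,"rz": 0,"hand": -1},{"x": -0.8,"y": 0,"z": -0.6,"rx": 0,"ry": -5,"rz": 0,"hand": -1},{"x": -0.8,"y": 0,"z": -0.6,"rx": 0,"ry": -5,"rz": 0,"hand": -1}])

```text
time: 4.3
position: [0.5987, -0.2019, 0.0867]
tool_rot: [[-0.104, 0.98, 0.171], [0.444, 0.199, -0.874], [-0.89, -0.015, -0.456]]
wrist_force: [0.2, 0.4, 0.9]
gripper_width: 0.0627
```

```bash
cat >> h.py <<'E'
def M(R,p): T=np.eye(4);T[:3,:3]=R;T[:3,3]=p;return T
def Rch(yaw,roll): return Ro.from_euler('zx',[yaw,-roll],degrees=True).as_matrix() if 0 else Ro.from_euler('z',yaw,degrees=True).as_matrix()@Ro.from_euler('x',-roll,degrees=True).as_matrix()
E
python3 - <<'E'
from h import *
A=M(Rtool(11.7,40.1),[.6009,-.1969,.0083]); C=M(Rch(11.7,0),[.5997,-.191,0]); T=np.linalg.inv(A)@C
np.save("T1.npy",T); print(T[:3,3])
B=M(Rch(-15,90),[.60,-.19,.10])@np.linalg.inv(T); print(B.round(3).tolist())
q=ik(B[:3,3],B[:3,:3],[-10,10,0,60,-45,90]); print(q)
s=go(B[:3,3],B[:3,:3],16); print(s["position"],s["gripper_width"])
E
```

```text
[1.02269610e-02 2.13776699e-05 7.40818460e-04]
[[-0.198, 0.966, -0.167, 0.602], [-0.739, -0.259, -0.622, -0.182], [-0.644, 0.0, 0.765, 0.106], [0.0, 0.0, 0.0, 1.0]]
(array([ -7.65306902,  24.95869989,   2.84312638,  76.5193243 ,
       -49.34457443, 101.31941387]), np.float64(9.420242363944453e-14), np.float64(1.1926015730523432e-12))
per row x16: xyz cm [-0.155  0.003 -0.107] r deg [ 1.761 -4.709 -0.297] | mid [ 0.599 -0.195  0.1  ]
[ 0.5987094  -0.20187925  0.08671475] 0.06274375081986855
```

Emit:
play_rows(moves=[{"x": -0.17,"y": 0,"z": -0.12,"rx": 2,"ry": -5.4,"rz": -0.3,"hand": -1},{"x": -0.17,"y": 0,"z": -0.12,"rx": 2,"ry": -5.4,"rz": -0.3,"hand": -1},{"x": -0.17,"y": 0,"z": -0.12,"rx": 2,"ry": -5.4,"rz": -0.3,"hand": -1},{"x": -0.17,"y": 0,"z": -0.12,"rx": 2,"ry": -5.4,"rz": -0.3,"hand": -1},{"x": -0.17,"y": 0,"z": -0.12,"rx": 2,"ry": -5.4,"rz": -0.3,"hand": -1},{"x": -0.17,"y": 0,"z": -0.12,"rx": 2,"ry": -5.4,"rz": -0.3,"hand": -1},{"x": -0.17,"y": 0,"z": -0.12,"rx": 2,"ry": -5.4,"rz": -0.3,"hand": -1},{"x": -0.17,"y": 0,"z": -0.12,"rx": 2,"ry": -5.4,"rz": -0.3,"hand": -1}])

```text
time: 4.97
position: [0.603, -0.199, 0.1212]
tool_rot: [[-0.076, 0.995, -0.066], [-0.332, -0.088, -0.939], [-0.94, -0.05, 0.337]]
wrist_force: [0.6, -0.4, -2.0]
gripper_width: 0.0628
```

```bash
python3 - <<'E'
from h import *
T=np.load("T1.npy")
B=M(Rch(-15,90),[.60,-.19,.08])@np.linalg.inv(T)
s=go(B[:3,3],B[:3,:3],7); print(s["position"],s["joint_positions"])
E
```

```text
per row x7: xyz cm [ 0.281 -0.035 -0.489] r deg [ 1.418 -4.264 -0.484] | mid [ 0.602 -0.188  0.105]
[ 0.60297878 -0.19904071  0.12121362] [-20.72558196  11.52900544  -1.70079762  73.96675785 -19.72596032
  73.31611255]
```

Emit:
play_rows(moves=[{"x": 0.28,"y": 0,"z": -0.5,"rx": 1.4,"ry": -4.3,"rz": -0.5,"hand": -1},{"x": 0.28,"y": 0,"z": -0.5,"rx": 1.4,"ry": -4.3,"rz": -0.5,"hand": -1},{"x": 0.28,"y": 0,"z": -0.5,"rx": 1.4,"ry": -4.3,"rz": -0.5,"hand": -1},{"x": 0.28,"y": 0,"z": -0.5,"rx": 1.4,"ry": -4.3,"rz": -0.5,"hand": -1},{"x": 0.28,"y": 0,"z": -0.5,"rx": 1.4,"ry": -4.3,"rz": -0.5,"hand": -1},{"x": 0.28,"y": 0,"z": -0.5,"rx": 1.4,"ry": -4.3,"rz": -0.5,"hand": -1},{"x": 0.28,"y": 0,"z": -0.5,"rx": 0,"ry": 0,"rz": 0,"hand": -1},{"x": 0,"y": 0,"z": 0,"rx": 0,"ry": 0,"rz": 0,"hand": -1}])

```text
time: 5.63
position: [0.6084, -0.1754, 0.0969]
tool_rot: [[-0.17, 0.972, -0.163], [-0.714, -0.235, -0.66], [-0.679, 0.004, 0.734]]
wrist_force: [-0.1, -0.1, -0.7]
gripper_width: 0.0625
```

```bash
python3 - <<'E'
from h import *
T=np.load("T1.npy")
for z,n in((.045,6),(.025,1)):
    B=M(Rch(-15,90),[.60,-.19,z])@np.linalg.inv(T)
    s=go(B[:3,3],B[:3,:3],n)
print(s["position"],(M(s["tool_rot"],s["position"])@T).round(3).tolist())
E
```

```text
per row x6: xyz cm [ 0.605 -0.076 -0.486] r deg [ 0.126 -0.448 -0.202] | mid [ 0.605 -0.178  0.074]
per row x1: xyz cm [ 4.954 -0.459 -4.417] r deg [ 0.758 -2.689 -1.209] | mid [ 0.605 -0.178  0.064]
[ 0.60840881 -0.17542857  0.09692345] [[0.972, 0.015, 0.235, 0.607], [-0.235, 0.045, 0.971, -0.183], [0.004, -0.999, 0.047, 0.091], [0.0, 0.0, 0.0, 1.0]]
```

Emit:
play_rows(moves=[{"x": 0.8,"y": -0.1,"z": -0.7,"rx": 0.2,"ry": -0.9,"rz": -0.4,"hand": -1},{"x": 0.8,"y": -0.1,"z": -0.7,"rx": 0.2,"ry": -0.9,"rz": -0.4,"hand": -1},{"x": 0.8,"y": -0.1,"z": -0.7,"rx": 0.2,"ry": -0.9,"rz": -0.4,"hand": -1},{"x": 0.8,"y": -0.1,"z": -0.7,"rx": 0,"ry": 0,"rz": 0,"hand": -1},{"x": 0.6,"y": 0,"z": -0.5,"rx": 0,"ry": 0,"rz": 0,"hand": -1},{"x": 0.3,"y": 0,"z": -0.3,"rx": 0,"ry": 0,"rz": 0,"hand": -1},{"x": 0,"y": 0,"z": 0,"rx": 0,"ry": 0,"rz": 0,"hand": -1},{"x": 0,"y": 0,"z": 0,"rx": 0,"ry": 0,"rz": 0,"hand": -1}])

```text
time: 6.3
position: [0.6037, -0.1846, 0.0431]
tool_rot: [[-0.198, 0.966, -0.169], [-0.734, -0.26, -0.628], [-0.65, 0.0, 0.76]]
wrist_force: [0.3, 1.3, -1.7]
gripper_width: 0.0627
```

```bash
python3 - <<'E'
from h import *
T=np.load("T1.npy")
B=M(Rch(-15,90),[.60,-.19,.0245])@np.linalg.inv(T)
s=go(B[:3,3],B[:3,:3],1)
print(s["position"],s["wrist_force"],(M(s["tool_rot"],s["position"])@T).round(3).tolist())
print("up/cm in tool",s["tool_rot"][2].round(3))
g=cam("wrist"); save(g,"w4.png")
E
```

```text
per row x1: xyz cm [ 0.649 -0.223 -1.096] r deg [-0.048 -0.447  0.055] | mid [ 0.603 -0.183  0.037]
[ 0.60372092 -0.18462477  0.04307232] [ 0.29499773  1.2898296  -1.70308862] [[0.966, 0.002, 0.26, 0.602], [-0.26, 0.008, 0.966, -0.193], [0.0, -1.0, 0.008, 0.037], [0.0, 0.0, 0.0, 1.0]]
up/cm in tool [-0.65  0.    0.76]
```

View pics/w4.png

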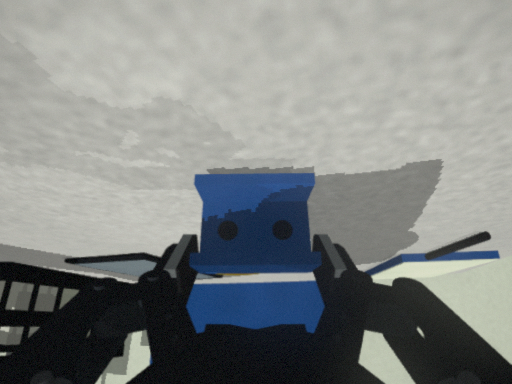

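The channel is held on its side with no slip: its picture at (195–315, 173–270) is unchanged from before the lift. I'll lower it about 13 mm to the table and release.

Emit:
play_rows(moves=[{"x": 0.35,"y": 0,"z": -0.4,"rx": 0,"ry": -0.4,"rz": 0,"hand": -1},{"x": 0.25,"y": 0,"z": -0.3,"rx": 0,"ry": 0,"rz": 0,"hand": -1},{"x": 0.15,"y": 0,"z": -0.15,"rx": 0,"ry": 0,"rz": 0,"hand": -1},{"x": 0.06,"y": 0,"z": -0.08,"rx": 0,"ry": 0,"rz": 0,"hand": -1},{"x": 0.03,"y": 0,"z": -0.04,"rx": 0,"ry": 0,"rz": 0,"hand": -1},{"x": 0,"y": 0,"z": 0,"rx": 0,"ry": 0,"rz": 0,"hand": -1},{"x": 0,"y": 0,"z": 0,"rx": 0,"ry": 0,"rz": 0,"hand": -1},{"x": 0,"y": 0,"z": 0,"rx": 0,"ry": 0,"rz": 0,"hand": -1}])

```text
time: 7.02
position: [0.6056, -0.1847, 0.0332]
tool_rot: [[-0.195, 0.966, -0.169], [-0.741, -0.258, -0.62], [-0.642, 0.004, 0.766]]
wrist_force: [-1.3, 0.8, 0.7]
gripper_width: 0.0626
```

```bash
python3 - <<'E'
from h import *
T=np.load("T1.npy"); s=sense()
print(s["position"],s["wrist_force"],(M(s["tool_rot"],s["position"])@T).round(4)[:3,2:].tolist())
E
```

```text
[ 0.60556934 -0.18472258  0.03315151] [-1.30414441  0.83660136  0.73769553] [[0.2582, 0.6035], [0.9661, -0.1928], [-0.0022, 0.0271]]
```

Emit:
play_rows(moves=[{"x": 0.1,"y": 0,"z": -0.12,"rx": 0,"ry": 0,"rz": 0,"hand": -1},{"x": 0.07,"y": 0,"z": -0.08,"rx": 0,"ry": 0,"rz": 0,"hand": -1},{"x": 0.03,"y": 0,"z": -0.04,"rx": 0,"ry": 0,"rz": 0,"hand": -1},{"x": 0,"y": 0,"z": 0,"rx": 0,"ry": 0,"rz": 0,"hand": -1},{"x": 0,"y": 0,"z": 0,"rx": 0,"ry": 0,"rz": 0,"hand": 0.7},{"x": 0,"y": 0,"z": 0,"rx": 0,"ry": 0,"rz": 0,"hand": 1},{"x": 0,"y": 0,"z": 0,"rx": 0,"ry": 0,"rz": 0,"hand": 1},{"x": 0,"y": 0,"z": 0,"rx": 0,"ry": 0,"rz": 0,"hand": 1}])

```text
time: 7.68
position: [0.6061, -0.1851, 0.0326]
tool_rot: [[-0.194, 0.966, -0.168], [-0.743, -0.257, -0.618], [-0.64, 0.005, 0.768]]
wrist_force: [0.6, -0.6, 0.3]
gripper_width: 0.0853
```

```bash
python3 - <<'E'
from h import *
s=sense(); print(s["position"],s["wrist_force"],s["gripper_width"])
E
```

```text
[ 0.60609449 -0.18511277  0.03264086] [ 0.55846282 -0.58004375  0.29399918] 0.08528338904189316
```

Emit:
play_rows(moves=[{"x": -0.5,"y": 0,"z": 0,"rx": 0,"ry": 0,"rz": 0,"hand": 1},{"x": -1.5,"y": 0,"z": 0,"rx": 0,"ry": 0,"rz": 0,"hand": 1},{"x": -1.5,"y": 0,"z": 0,"rx": 0,"ry": 0,"rz": 0,"hand": 1},{"x": -1.5,"y": 0,"z": 0,"rx": 0,"ry": 0,"rz": 0,"hand": 1},{"x": -1.5,"y": 0,"z": 0,"rx": 0,"ry": 0,"rz": 0,"hand": 1},{"x": -1.5,"y": 0,"z": 0,"rx": 0,"ry": 0,"rz": 0,"hand": 1},{"x": -1.5,"y": 0,"z": 0,"rx": 0,"ry": 0,"rz": 0,"hand": 1},{"x": -1.5,"y": 0,"z": 0,"rx": 0,"ry": 0,"rz": 0,"hand": 1}])

```text
time: 8.35
position: [0.6259, -0.1006, 0.1046]
tool_rot: [[-0.2, 0.965, -0.168], [-0.742, -0.261, -0.617], [-0.64, 0.001, 0.769]]
wrist_force: [1.4, 0.5, 0.7]
gripper_width: 0.0855
```

```bash
python3 - <<'E'
from h import *
s=sense(); print(s["position"])
g=cam("wrist"); m,P=bluecloud(g); save(g,"w5.png")
near=(m>0)&(np.hypot(P[:,:,0]-.603,P[:,:,1]+.19)<.07)
for lo,hi in((.008,.038),(.042,.055)):
    q=P[near&(P[:,:,2]>lo)&(P[:,:,2]<hi)]
    if len(q)>10: print(lo,hi,len(q),rect(q),np.median(q,0).round(4))
g=cam("top"); m,P=bluecloud(g); near=(m>0)&(np.hypot(P[:,:,0]-.603,P[:,:,1]+.19)<.07)
q=P[near&(P[:,:,2]>.04)]; print("top",len(q),rect(q) if len(q)>5 else 0,np.median(q,0))
# standoff candidates, second grasp lean 45 yaw -15
for lean in(45,50,55):
  R=Rtool(-15,lean); gp=np.array([.600,-.203,.027])
  for b in(.024,-.06): print(lean,b,[x.round(2) for x in np.atleast_1d(*[ik(gp+R[:,0]*b,R,[-47,40,15,92,37,48])[0]])], ik(gp+R[:,0]*b,R,[-47,40,15,92,37,48])[1:])
E
```

```text
[ 0.62594546 -0.10055688  0.10455461]
0.008 0.038 580 [array([ 604.8, -186.9]), array([ 3.8, 61.9]), np.float64(75.9)] [ 0.6034 -0.1864  0.0144]
0.042 0.055 1003 [array([ 608. , -175.8]), array([33.8, 63.1]), np.float64(77.4)] [ 0.6096 -0.1732  0.0477]
top 273 [array([ 606.4, -175.8]), array([29.1, 61.5]), np.float64(76.4)] [ 0.60446051 -0.17587061  0.04849351]
45 0.024 [np.float64(-46.71), np.float64(39.5), np.float64(12.29), np.float64(90.52), np.float64(36.98), np.float64(48.85)] (np.float64(3.0070390621972365e-13), np.float64(4.113376306236205e-12))
45 -0.06 [np.float64(-50.9), np.float64(41.33), np.float64(21.12), np.float64(100.17), np.float64(34.94), np.float64(44.33)] (np.float64(2.7626928522650473e-11), np.float64(3.118059144213703e-10))
50 0.024 [np.float64(-47.91), np.float64(43.99), np.float64(16.03), np.float64(94.95), np.float64(40.03), np.float64(44.81)] (np.float64(1.3877787807814457e-15), np.float64(4.218847493575595e-15))
50 -0.06 [np.float64(-52.33), np.float64(46.76), np.float64(25.63), np.float64(104.73), np.float64(37.53), np.float64(40.13)] (np.float64(2.373101715136272e-15), np.float64(2.1566082253343666e-14))
55 0.024 [np.float64(-48.96), np.float64(48.86), np.float64(20.14), np.float64(99.86), np.float64(42.8), np.float64(40.42)] (np.float64(1.1657341758564144e-15), np.float64(1.887379141862766e-15))
55 -0.06 [np.float64(-53.57), np.float64(52.62), np.float64(30.66), np.float64(109.72), np.float64(39.83), np.float64(35.73)] (np.float64(1.3942735854755028e-12), np.float64(1.5364237659909463e-11))
```

View pics/w5.png

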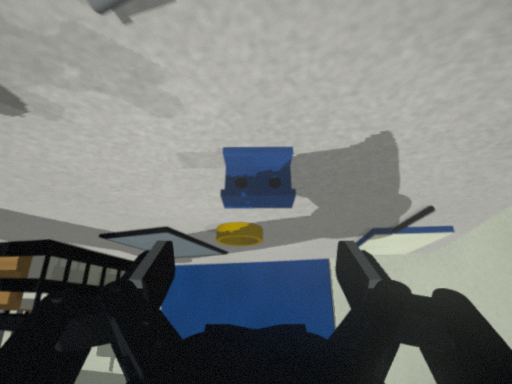

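The channel now stands on its side with the open side facing +y: top face at z = 47.7 mm, top centre about (0.607, -0.176), yaw about -13.5°, seen at (258,178). The tape at (240,233) and the pen at (110,5) are untouched. Next is the second grasp, leaning 50° toward -y and holding the web.

```bash
python3 - <<'E'
from h import *
R=Rtool(-13.5,0); p=np.array([.606,-.185,.15]); s=go(p,R,8)
s2=dict(position=p,tool_rot=R); go([.592,-.2375,.0695],Rtool(-13.5,50),8,s2)
E
```

```text
per row x8: xyz cm [-0.037  0.004  1.269] r deg [-0.19   6.276  0.058] | mid [ 0.618 -0.138  0.138]
per row x8: xyz cm [ 0.645 -0.017  1.074] r deg [-0.    6.25  0.  ] | mid [ 0.597 -0.22   0.116]
```

Emit:
play_rows(moves=[{"x": -0.3,"y": 0,"z": 1.2,"rx": -0.2,"ry": 6.3,"rz": 0,"hand": 1},{"x": -0.2,"y": 0,"z": 1.3,"rx": -0.2,"ry": 6.3,"rz": 0,"hand": 1},{"x": -0.1,"y": 0,"z": 1.3,"rx": -0.2,"ry": 6.3,"rz": 0,"hand": 1},{"x": 0,"y": 0,"z": 1.3,"rx": -0.2,"ry": 6.3,"rz": 0,"hand": 1},{"x": 0,"y": 0,"z": 1.3,"rx": -0.2,"ry": 6.3,"rz": 0,"hand": 1},{"x": 0,"y": 0,"z": 1.3,"rx": -0.2,"ry": 6.3,"rz": 0,"hand": 1},{"x": 0,"y": 0,"z": 1.3,"rx": -0.2,"ry": 6.3,"rz": 0,"hand": 1},{"x": 0,"y": 0,"z": 1.3,"rx": -0.2,"ry": 6.3,"rz": 0,"hand": 1}])

```text
time: 9.12
position: [0.6061, -0.1791, 0.1447]
tool_rot: [[-0.006, 0.976, -0.216], [0.035, -0.216, -0.976], [-0.999, -0.013, -0.033]]
wrist_force: [0.1, -0.5, -0.6]
gripper_width: 0.0851
```

```bash
python3 - <<'E'
from h import *
s=go([.592,-.2375,.0695],Rtool(-13.5,50),8); print(s["joint_positions"].round(1))
E
```

```text
per row x8: xyz cm [ 0.533 -0.006  1.119] r deg [0.076 6.016 0.145] | mid [ 0.597 -0.216  0.114]
[-29.1  12.9   4.2  82.6   1.6  73.4]
```

Emit:
play_rows(moves=[{"x": 0.4,"y": 0,"z": 1.2,"rx": 0.1,"ry": 6.2,"rz": 0.1,"hand": 1},{"x": 0.4,"y": 0,"z": 1.2,"rx": 0.1,"ry": 6.2,"rz": 0.1,"hand": 1},{"x": 0.5,"y": 0,"z": 1.2,"rx": 0.1,"ry": 6.2,"rz": 0.1,"hand": 1},{"x": 0.5,"y": 0,"z": 1.2,"rx": 0.1,"ry": 6.2,"rz": 0.1,"hand": 1},{"x": 0.5,"y": 0,"z": 1.2,"rx": 0.1,"ry": 6.2,"rz": 0.1,"hand": 1},{"x": 0.5,"y": 0,"z": 1.2,"rx": 0.1,"ry": 6.2,"rz": 0.1,"hand": 1},{"x": 0.5,"y": 0,"z": 1.1,"rx": 0.1,"ry": 6.2,"rz": 0.1,"hand": 1},{"x": 0.5,"y": 0,"z": 1.1,"rx": 0.1,"ry": 6.2,"rz": 0.1,"hand": 1}])

```text
time: 9.78
position: [0.5927, -0.2619, 0.0826]
tool_rot: [[0.214, 0.969, -0.126], [0.768, -0.247, -0.591], [-0.603, 0.03, -0.797]]
wrist_force: [-0.4, -0.6, -0.3]
gripper_width: 0.0855
```

```bash
python3 - <<'E'
from h import *
s=go([.6083,-.1705,.0116],Rtool(-13.5,50),7); print(s["position"],s["joint_positions"].round(1))
g=cam("wrist"); m,P=bluecloud(g)
near=(m>0)&(np.hypot(P[:,:,0]-.603,P[:,:,1]+.19)<.07)
for lo,hi in((.008,.038),(.042,.055)):
    q=P[near&(P[:,:,2]>lo)&(P[:,:,2]<hi)]
    if len(q)>10: print(lo,hi,len(q),rect(q),np.median(q,0).round(4))
s=go([.6083,-.1705,.0116],Rtool(-13.5,50),7)
E
```

```text
per row x7: xyz cm [ 1.665 -0.112 -0.032] r deg [ 0.118 -0.41  -0.241] | mid [ 0.601 -0.216  0.048]
[ 0.59266948 -0.26192881  0.08260215] [-53.5  51.3  32.6 110.4  39.   35.6]
0.008 0.038 644 [array([ 603.4, -192.3]), array([ 2.7, 60.5]), np.float64(76.5)] [ 0.6002 -0.1918  0.0245]
0.042 0.055 2263 [array([ 607.5, -177.9]), array([32.4, 62.5]), np.float64(75.5)] [ 0.6065 -0.1801  0.0479]
per row x7: xyz cm [ 1.531 -0.035 -0.171] r deg [-0.011 -0.588 -0.176] | mid [ 0.599 -0.215  0.041]
```

Emit:
play_rows(moves=[{"x": 1.5,"y": 0,"z": -0.2,"rx": 0,"ry": -0.6,"rz": -0.2,"hand": 1},{"x": 1.5,"y": 0,"z": -0.2,"rx": 0,"ry": -0.6,"rz": -0.2,"hand": 1},{"x": 1.5,"y": 0,"z": -0.2,"rx": 0,"ry": -0.6,"rz": -0.2,"hand": 1},{"x": 1.5,"y": -0.1,"z": -0.2,"rx": 0,"ry": -0.6,"rz": -0.2,"hand": 1},{"x": 1.5,"y": -0.1,"z": -0.2,"rx": 0,"ry": -0.6,"rz": -0.2,"hand": 1},{"x": 1.2,"y": 0,"z": -0.1,"rx": 0,"ry": -0.6,"rz": -0.2,"hand": 1},{"x": 0.6,"y": 0,"z": 0,"rx": 0,"ry": 0,"rz": 0,"hand": 1},{"x": 0,"y": 0,"z": 0,"rx": 0,"ry": 0,"rz": 0,"hand": 1}])

```text
time: 10.5
position: [0.5988, -0.1827, -0.0007]
tool_rot: [[0.186, 0.968, -0.166], [0.759, -0.249, -0.602], [-0.624, -0.014, -0.781]]
wrist_force: [-0.5, 0.2, 0.2]
gripper_width: 0.0855
```

```bash
python3 - <<'E'
from h import *
s=go([.6085,-.172,.0116],Rtool(-14,50),1); print(s["position"],s["wrist_force"])
E
```

```text
per row x1: xyz cm [ 0.21   0.673 -1.762] r deg [-0.892 -1.394  0.205] | mid [ 0.604 -0.177  0.006]
[ 0.59875463 -0.18272311 -0.00065172] [-0.48008566  0.23608679  0.15341704]
```

Emit:
play_rows(moves=[{"x": 0,"y": 0.2,"z": -0.8,"rx": -0.5,"ry": -0.7,"rz": 0.1,"hand": 1},{"x": 0.1,"y": 0.3,"z": -0.8,"rx": -0.4,"ry": -0.7,"rz": 0.1,"hand": 1},{"x": 0.1,"y": 0.1,"z": -0.15,"rx": 0,"ry": 0,"rz": 0,"hand": 1},{"x": 0,"y": 0,"z": 0,"rx": 0,"ry": 0,"rz": 0,"hand": 1},{"x": 0,"y": 0,"z": 0,"rx": 0,"ry": 0,"rz": 0,"hand": 1},{"x": 0,"y": 0,"z": 0,"rx": 0,"ry": 0,"rz": 0,"hand": 1},{"x": 0,"y": 0,"z": 0,"rx": 0,"ry": 0,"rz": 0,"hand": 1},{"x": 0,"y": 0,"z": 0,"rx": 0,"ry": 0,"rz": 0,"hand": 1}])

```text
time: 11.17
position: [0.6065, -0.173, 0.0096]
tool_rot: [[0.187, 0.97, -0.155], [0.741, -0.242, -0.626], [-0.645, 0.002, -0.764]]
wrist_force: [0.2, -0.7, 0.1]
gripper_width: 0.0855
```

```bash
python3 - <<'E'
from h import *
s=go([.6085,-.172,.0116],Rtool(-14,50),1); print(s["position"],s["wrist_force"])
E
```

```text
per row x1: xyz cm [-0.021  0.175 -0.246] r deg [ 0.062  0.138 -0.095] | mid [ 0.607 -0.172  0.011]
[ 0.60645729 -0.17295584  0.00958052] [ 0.23216319 -0.6649917   0.09526099]
```

Emit:
play_rows(moves=[{"x": 0,"y": 0.17,"z": -0.25,"rx": 0,"ry": 0,"rz": 0,"hand": 1},{"x": 0,"y": 0,"z": 0,"rx": 0,"ry": 0,"rz": 0,"hand": 0.6},{"x": 0,"y": 0,"z": 0,"rx": 0,"ry": 0,"rz": 0,"hand": 0.2},{"x": 0,"y": 0,"z": 0,"rx": 0,"ry": 0,"rz": 0,"hand": -1},{"x": 0,"y": 0,"z": 0,"rx": 0,"ry": 0,"rz": 0,"hand": -1},{"x": 0,"y": 0,"z": 0,"rx": 0,"ry": 0,"rz": 0,"hand": -1},{"x": 0,"y": 0,"z": 0,"rx": 0,"ry": 0,"rz": 0,"hand": -1},{"x": 0,"y": 0,"z": 0,"rx": 0,"ry": 0,"rz": 0,"hand": -1}], squeeze=60)

```text
time: 11.83
position: [0.6084, -0.1722, 0.0112]
tool_rot: [[0.187, 0.97, -0.156], [0.742, -0.243, -0.625], [-0.644, 0.001, -0.765]]
wrist_force: [0.2, 0.1, 0.1]
gripper_width: 0.0626
```

```bash
python3 - <<'E'
from h import *
s=sense(); print(s["position"],s["tool_rot"].round(3).tolist(),s["wrist_force"],s["gripper_width"])
g=cam("wrist"); save(g,"w6.png"); m,P=bluecloud(g)
near=(m>0)&(np.hypot(P[:,:,0]-.603,P[:,:,1]+.19)<.07)
for lo,hi in((.008,.038),(.042,.055)):
    q=P[near&(P[:,:,2]>lo)&(P[:,:,2]<hi)]
    if len(q)>10: print(lo,hi,len(q),rect(q),np.median(q,0).round(4))
E
```

```text
[ 0.6084494  -0.17221035  0.01117979] [[0.187, 0.97, -0.156], [0.742, -0.243, -0.625], [-0.644, 0.001, -0.765]] [0.21002677 0.11069967 0.07564939] 0.06256775471547203
0.008 0.038 1963 [array([ 603.2, -191.9]), array([ 6. , 62.9]), np.float64(71.2)] [ 0.6034 -0.1923  0.0259]
0.042 0.055 9691 [array([ 607. , -176.8]), array([33.1, 64.1]), np.float64(75.6)] [ 0.6064 -0.1794  0.0478]
```

View pics/w6.png

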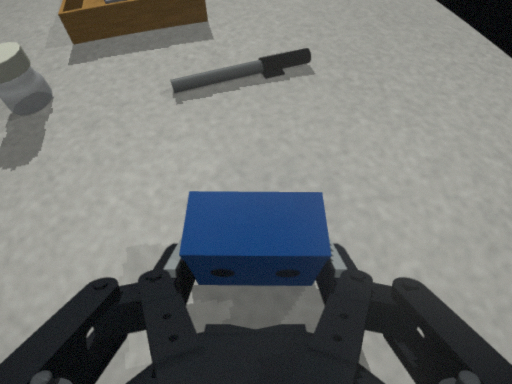

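The grip is on the web ends, opening 62.6 mm, with the channel at (255,235). The pen at (245,72), the jar at (22,80) and the tray are all in place. I'll lift, then carry it over while rolling the last 90°.

Emit:
play_rows(moves=[{"x": -0.8,"y": 0,"z": -1.0,"rx": 0,"ry": 0,"rz": 0,"hand": -1},{"x": -0.8,"y": 0,"z": -1.0,"rx": 0,"ry": 0,"rz": 0,"hand": -1},{"x": -0.8,"y": 0,"z": -1.0,"rx": 0,"ry": 0,"rz": 0,"hand": -1},{"x": -0.8,"y": 0,"z": -1.0,"rx": 0,"ry": 0,"rz": 0,"hand": -1},{"x": -0.8,"y": 0,"z": -1.0,"rx": 0,"ry": 0,"rz": 0,"hand": -1},{"x": -0.8,"y": 0,"z": -1.0,"rx": 0,"ry": -3,"rz": 0,"hand": -1},{"x": -0.8,"y": 0,"z": -1.0,"rx": 0,"ry": -5,"rz": 0,"hand": -1},{"x": -0.8,"y": 0,"z": -1.0,"rx": 0,"ry": -5,"rz": 0,"hand": -1}])

```text
time: 12.55
position: [0.6072, -0.1687, 0.1187]
tool_rot: [[0.144, 0.969, -0.202], [0.582, -0.249, -0.775], [-0.801, -0.006, -0.599]]
wrist_force: [-0.2, -0.0, -0.1]
gripper_width: 0.0626
```

```bash
python3 - <<'E'
from h import *
A=M(np.array([[.187,.97,-.156],[.742,-.243,-.625],[-.644,.001,-.765]]),[.60845,-.17221,.01118])
T=np.linalg.inv(A)@M(Rch(-14,90),[.6034,-.1922,.024]); T[1,3]=0 if abs(T[1,3])<.004 else T[1,3]; np.save("T2.npy",T); print(T.round(4).tolist())
B=M(Rch(2.5,180),[.540,.2232,.13])@np.linalg.inv(T); print(B.round(3).tolist())
print(ik(B[:3,3],B[:3,:3],[27,36,10,86,-38,120]))
for n in(15,): s=go(B[:3,3],B[:3,:3],n); print(s["position"],s["gripper_width"],s["joint_positions"].round(1))
E
```

```text
[[0.0015, 0.644, 0.7648, -0.024], [1.0, -0.0011, -0.0016, 0.0], [0.0, 0.765, -0.6439, 0.0035], [0.0, 0.0, 0.0, 1.0]]
[[0.03, 0.999, 0.033, 0.541], [-0.643, 0.045, -0.764, 0.21], [-0.765, 0.001, 0.644, 0.109], [0.0, 0.0, 0.0, 1.0]]
(array([ 26.13757214,  28.26836366,  10.81898961,  91.09594663,
       -36.20459081, 119.71511544]), np.float64(1.7486012637846216e-13), np.float64(0.00023593200516945612))
per row x15: xyz cm [-0.033 -0.712 -2.672] r deg [-1.218 -5.09   0.066] | mid [0.587 0.025 0.179]
[ 0.60717704 -0.16872114  0.11872612] 0.06264096214808945 [-42.8  26.9  11.3  94.2  31.7  56. ]
```

Emit:
play_rows(moves=[{"x": 0,"y": -0.7,"z": -2.7,"rx": -1.2,"ry": -5.1,"rz": 0,"hand": -1},{"x": 0,"y": -0.7,"z": -2.7,"rx": -1.2,"ry": -5.1,"rz": 0,"hand": -1},{"x": 0,"y": -0.7,"z": -2.7,"rx": -1.2,"ry": -5.1,"rz": 0,"hand": -1},{"x": 0,"y": -0.7,"z": -2.7,"rx": -1.2,"ry": -5.1,"rz": 0,"hand": -1},{"x": 0,"y": -0.7,"z": -2.7,"rx": -1.2,"ry": -5.1,"rz": 0,"hand": -1},{"x": 0,"y": -0.7,"z": -2.7,"rx": -1.2,"ry": -5.1,"rz": 0,"hand": -1},{"x": 0,"y": -0.7,"z": -2.7,"rx": -1.2,"ry": -5.1,"rz": 0,"hand": -1},{"x": 0,"y": -0.7,"z": -2.7,"rx": -1.2,"ry": -5.1,"rz": 0,"hand": -1}])

```text
time: 13.22
position: [0.5914, 0.0388, 0.2078]
tool_rot: [[0.064, 0.992, -0.109], [-0.122, -0.101, -0.987], [-0.991, 0.076, 0.114]]
wrist_force: [0.4, 0.3, -1.4]
gripper_width: 0.0626
```

```bash
python3 - <<'E'
from h import *
T=np.load("T2.npy"); B=M(Rch(2.5,180),[.540,.2232,.13])@np.linalg.inv(T)
s=go(B[:3,3],B[:3,:3],8); print(s["joint_positions"].round(1))
E
```

```text
per row x8: xyz cm [ 0.256 -0.745 -2.466] r deg [-1.191 -4.14  -0.077] | mid [0.57  0.133 0.171]
[-5.4 -0.1 -3.4 82.3 -6.6 90.4]
```

Emit:
play_rows(moves=[{"x": 0.25,"y": -0.7,"z": -2.5,"rx": -1.2,"ry": -4.1,"rz": 0,"hand": -1},{"x": 0.25,"y": -0.7,"z": -2.5,"rx": -1.2,"ry": -4.1,"rz": 0,"hand": -1},{"x": 0.25,"y": -0.7,"z": -2.5,"rx": -1.2,"ry": -4.1,"rz": 0,"hand": -1},{"x": 0.25,"y": -0.7,"z": -2.5,"rx": -1.2,"ry": -4.1,"rz": 0,"hand": -1},{"x": 0.25,"y": -0.7,"z": -2.5,"rx": -1.2,"ry": -4.1,"rz": 0,"hand": -1},{"x": 0.25,"y": -0.7,"z": -2.5,"rx": -1.2,"ry": -4.1,"rz": 0,"hand": -1},{"x": 0.25,"y": -0.6,"z": -2.0,"rx": -1.2,"ry": -4.1,"rz": 0,"hand": -1},{"x": 0,"y": 0,"z": 0,"rx": 0,"ry": 0,"rz": 0,"hand": -1}])

```text
time: 13.88
position: [0.5517, 0.2104, 0.1469]
tool_rot: [[0.068, 0.998, 0.015], [-0.602, 0.053, -0.797], [-0.796, 0.045, 0.604]]
wrist_force: [-0.9, 0.0, -2.9]
gripper_width: 0.0625
```

```bash
python3 - <<'E'
from h import *
T=np.load("T2.npy"); B=M(Rch(2.5,180),[.540,.2232,.12])@np.linalg.inv(T)
s=go(B[:3,3],B[:3,:3],8); print(s["joint_positions"].round(1), (M(s["tool_rot"],s["position"])@T).round(3)[:3].tolist())
g=cam("wrist"); save(g,"w7.png")
E
```

```text
per row x8: xyz cm [ 0.457 -0.152 -0.373] r deg [-0.146 -0.363 -0.281] | mid [0.546 0.211 0.123]
[ 25.2  23.5  10.2  90.4 -35.  117.3] [[0.998, 0.055, 0.04, 0.55], [0.052, -0.997, 0.053, 0.222], [0.044, -0.05, -0.998, 0.168]]
```

View pics/w7.png

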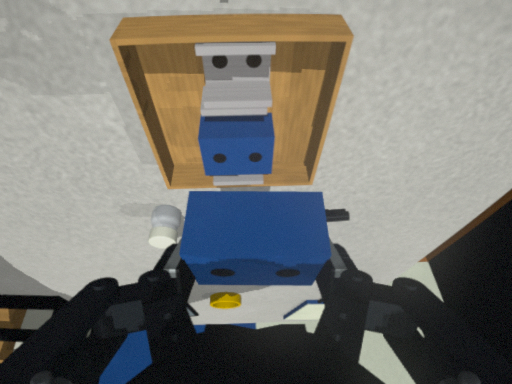

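The view shows, from top to bottom, base2 at (237,60), base1 at (237,95), the cap at (237,145) and base0 at (240,180), with the held channel at (255,240). The yaw is slightly off and everything is in place. Now I'll measure the tray and the held channel in this same view.

```bash
cat >> h.py <<'E'
def tray(g,yaw=2.5):
    P=cloud(g); hsv=cv2.cvtColor(g["pixels"],cv2.COLOR_RGB2HSV); x,y,z=[P[:,:,i] for i in range(3)]
    box=(abs(x-.541)<.1)&(abs(y-.194)<.1)
    br=cv2.inRange(hsv,(8,100,40),(25,255,255))>0; q=P[box&br&(z>.029)&(z<.042)]; print("rim",len(q),rect(q),np.median(q[:,2]).round(4))
    bl=cv2.inRange(hsv,(105,120,30),(130,255,255))>0; q=P[box&bl&(z>.036)&(z<.05)]; print("blue tops",len(q),rect(q),np.median(q[:,2]).round(4))
    gr=(hsv[:,:,1]<60)&box&(z>.03)&(z<.042)&(abs(x-.541)<.03); q=P[gr]
    d=q[:,:2]-[.541,.194]; c,s=np.cos(np.radians(yaw)),np.sin(np.radians(yaw)); u=d@[c,s]; v=d@[-s,c]
    hst,e=np.histogram(v,np.arange(-.08,.081,.002)); print("gray legs v(mm):",[(round(a*1000),int(n)) for a,n in zip(e,hst) if n>15])
    for lo,hi in((.022,.04),(.062,.08)): 
        w=(v>lo)&(v<hi)
        if w.sum()>10: print(lo,"u range",np.percentile(u[w],[2,98]).round(4),"v",np.percentile(v[w],[5,50,95]).round(4))
    return P,bl
E
python3 - <<'E'
from h import *
T=np.load("T2.npy"); g=cam("wrist"); P,bl=tray(g); s=sense()
C=M(s["tool_rot"],s["position"])@T; q=P[bl&(np.linalg.norm(P-C[:3,3],axis=2)<.05)]; b=(q-C[:3,3])@C[:3,:3]
print("held in own frame: z",np.median(b[abs(b[:,2])<.012],0)); f=b[abs(b[:,2])<.006]; print("web face n",len(f),rect(f),"z med",np.median(f[:,2]), "z slope y",np.polyfit(f[:,1],f[:,2],1), "z slope x",np.polyfit(f[:,0],f[:,2],1))
print("edges",np.percentile(b[:,0],[1,99]),np.percentile(b[:,1],[1,99]))
B=M(Rch(2.5,180),[.540,.2232,.12])@np.linalg.inv(T); go(B[:3,3],B[:3,:3],8)
E
```

```text
rim 4768 [array([541.9, 195. ]), array([156.2, 160. ]), np.float64(2.4)] 0.0334
blue tops 2737 [array([542.2, 171. ]), array([62.5, 50.4]), np.float64(2.3)] 0.0416
gray legs v(mm): [(-76, 34), (-72, 39), (-70, 59), (-68, 98), (-66, 180), (-24, 17), (18, 71), (20, 122), (22, 140), (24, 157), (26, 143), (28, 149), (30, 234), (32, 237), (68, 211), (70, 239), (72, 295), (74, 202)]
0.022 u range [-0.0243  0.0268] v [0.0227 0.0293 0.0326]
0.062 u range [-0.0222  0.0271] v [0.0684 0.0721 0.0746]
held in own frame: z [-0.00200905 -0.02230702  0.00341512]
web face n 4525 [array([-2.4, -1.6]), array([50.3, 65.3]), np.float64(89.4)] z med 0.003204027500350682 z slope y [-0.01777981  0.00326364] z slope x [-0.00279222  0.00342706]
edges [-0.03313144  0.02907838] [-0.02601246  0.01972638]
per row x8: xyz cm [ 0.491 -0.192 -0.43 ] r deg [-0.195 -0.404 -0.31 ] | mid [0.548 0.21  0.126]
```

The gap in this view is about (0.541, 0.2245), and the held channel sits about (-2, +1.6) mm from the model. I'll aim the model at (0.5425, 0.223) with a yaw of 2.4° and descend first to a 90 mm hover.

```bash
python3 - <<'E'
from h import *
T=np.load("T2.npy"); B=M(Rch(2.4,180),[.5425,.223,.09])@np.linalg.inv(T); s=go(B[:3,3],B[:3,:3],8)
E
```

```text
per row x8: xyz cm [ 0.788 -0.171 -0.66 ] r deg [-0.186 -0.404 -0.317] | mid [0.549 0.21  0.111]
```

Emit:
play_rows(moves=[{"x": 0.8,"y": -0.2,"z": -0.7,"rx": -0.3,"ry": -0.6,"rz": -0.5,"hand": -1},{"x": 0.8,"y": -0.2,"z": -0.7,"rx": -0.3,"ry": -0.6,"rz": -0.5,"hand": -1},{"x": 0.8,"y": -0.2,"z": -0.7,"rx": -0.3,"ry": -0.6,"rz": -0.5,"hand": -1},{"x": 0.8,"y": -0.2,"z": -0.7,"rx": -0.3,"ry": -0.6,"rz": -0.5,"hand": -1},{"x": 0.8,"y": -0.2,"z": -0.7,"rx": -0.2,"ry": -0.5,"rz": -0.4,"hand": -1},{"x": 0.8,"y": -0.1,"z": -0.6,"rx": 0,"ry": 0,"rz": 0,"hand": -1},{"x": 0.4,"y": 0,"z": -0.3,"rx": 0,"ry": 0,"rz": 0,"hand": -1},{"x": 0,"y": 0,"z": 0,"rx": 0,"ry": 0,"rz": 0,"hand": -1}])

```text
time: 14.65
position: [0.5483, 0.2063, 0.0838]
tool_rot: [[0.029, 0.999, 0.02], [-0.638, 0.034, -0.77], [-0.77, 0.009, 0.638]]
wrist_force: [-0.1, 0.4, -1.6]
gripper_width: 0.0625
```

```bash
python3 - <<'E'
from h import *
T=np.load("T2.npy"); B=M(Rch(2.4,180),[.5425,.223,.085])@np.linalg.inv(T); s=go(B[:3,3],B[:3,:3],1)
C=M(s["tool_rot"],s["position"])@T; print(C.round(4)[:3].tolist(),s["wrist_force"])
E
```

```text
per row x1: xyz cm [ 1.22  -0.513 -1.558] r deg [-0.701 -0.43   0.011] | mid [0.546 0.208 0.074]
[[0.9995, 0.0326, 0.0073, 0.5476], [0.0327, -0.9995, 0.0077, 0.2189], [0.008, -0.0074, -0.9997, 0.1045]] [-0.14238774  0.41197094 -1.6117453 ]
```

Emit:
play_rows(moves=[{"x": 0.3,"y": -0.2,"z": -0.5,"rx": -0.3,"ry": -0.2,"rz": 0,"hand": -1},{"x": 0.3,"y": -0.15,"z": -0.5,"rx": -0.3,"ry": -0.2,"rz": 0,"hand": -1},{"x": 0.3,"y": -0.15,"z": -0.4,"rx": -0.1,"ry": 0,"rz": 0,"hand": -1},{"x": 0.3,"y": 0,"z": -0.2,"rx": 0,"ry": 0,"rz": 0,"hand": -1},{"x": 0,"y": 0,"z": 0,"rx": 0,"ry": 0,"rz": 0,"hand": -1},{"x": 0,"y": 0,"z": 0,"rx": 0,"ry": 0,"rz": 0,"hand": -1},{"x": 0,"y": 0,"z": 0,"rx": 0,"ry": 0,"rz": 0,"hand": -1},{"x": 0,"y": 0,"z": 0,"rx": 0,"ry": 0,"rz": 0,"hand": -1}])

```text
time: 15.32
position: [0.5429, 0.2114, 0.0632]
tool_rot: [[0.03, 0.999, 0.033], [-0.643, 0.044, -0.764], [-0.765, 0.002, 0.644]]
wrist_force: [-0.3, 0.5, -1.4]
gripper_width: 0.0625
```

```bash
python3 - <<'E'
from h import *
T=np.load("T2.npy"); 
for z in(.085,.05): B=M(Rch(2.4,180),[.5425,.223,z])@np.linalg.inv(T); s=go(B[:3,3],B[:3,:3],1)
C=M(s["tool_rot"],s["position"])@T; print(C.round(4)[:3].tolist(),s["wrist_force"])
g=cam("wrist"); save(g,"w8.png"); P,bl=tray(g)
q=P[bl&(np.linalg.norm(P-C[:3,3],axis=2)<.05)]; b=(q-C[:3,3])@C[:3,:3]; f=b[(abs(b[:,2])<.006)&(b[:,1]>-.03)]; print("held web",rect(f),np.median(f[:,2]))
E
```

```text
per row x1: xyz cm [-0.015  0.009  0.166] r deg [ 0.041 -0.023 -0.069] | mid [0.543 0.211 0.064]
per row x1: xyz cm [ 2.663  0.003 -2.088] r deg [ 0.041 -0.023 -0.069] | mid [0.543 0.211 0.046]
[[0.9991, 0.0434, 0.0003, 0.5423], [0.0435, -0.9991, 0.0003, 0.2242], [0.0008, -0.0003, -0.9998, 0.0838]] [-0.27235651  0.4957088  -1.3685452 ]
rim 7430 [array([541.4, 203. ]), array([156.3, 145.1]), np.float64(2.6)] 0.0332
blue tops 0 [array([0., 0.]), array([0., 0.]), np.float64(0.0)] nan
gray legs v(mm): [(30, 345), (32, 485), (68, 267), (70, 349), (72, 570), (74, 496)]
0.022 u range [-0.0232  0.0272] v [0.0311 0.0321 0.033 ]
0.062 u range [-0.0224  0.0273] v [0.0689 0.0732 0.0747]
held web [array([-1. , -0.6]), array([49.6, 65.6]), np.float64(89.7)] 0.0009531456988378718
  return _methods._mean(a, axis=axis, dtype=dtype,
  ret = ret.dtype.type(ret / rcount)
```

View pics/w8.png

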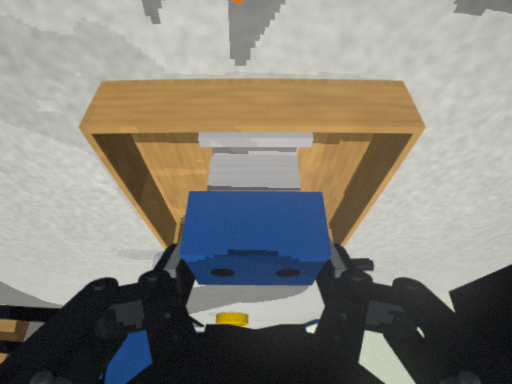

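The held channel is over the gap and aligned with base2 (legs visible at (255,140) and (255,165)). The remaining errors are about 1 mm. I'll descend straight down about 31 mm, then feel for contact.

Emit:
play_rows(moves=[{"x": 0.4,"y": 0,"z": -0.34,"rx": 0,"ry": 0,"rz": 0,"hand": -1},{"x": 0.4,"y": 0,"z": -0.34,"rx": 0,"ry": 0,"rz": 0,"hand": -1},{"x": 0.4,"y": 0,"z": -0.34,"rx": 0,"ry": 0,"rz": 0,"hand": -1},{"x": 0.4,"y": 0,"z": -0.34,"rx": 0,"ry": 0,"rz": 0,"hand": -1},{"x": 0.4,"y": 0,"z": -0.34,"rx": 0,"ry": 0,"rz": 0,"hand": -1},{"x": 0.3,"y": 0,"z": -0.25,"rx": 0,"ry": 0,"rz": 0,"hand": -1},{"x": 0,"y": 0,"z": 0,"rx": 0,"ry": 0,"rz": 0,"hand": -1},{"x": 0,"y": 0,"z": 0,"rx": 0,"ry": 0,"rz": 0,"hand": -1}])

```text
time: 16.03
position: [0.5431, 0.2113, 0.0296]
tool_rot: [[0.03, 0.999, 0.032], [-0.643, 0.044, -0.765], [-0.765, 0.002, 0.644]]
wrist_force: [0.2, -0.4, -0.7]
gripper_width: 0.063
```

```bash
python3 - <<'E'
from h import *
T=np.load("T2.npy"); B=M(Rch(2.4,180),[.5425,.224,.043])@np.linalg.inv(T); s=go(B[:3,3],B[:3,:3],1)
C=M(s["tool_rot"],s["position"])@T; print(C.round(4)[:3].tolist(),s["wrist_force"],s["gripper_width"])
E
```

```text
per row x1: xyz cm [ 0.556 -0.001 -0.455] r deg [ 0.021 -0.03  -0.057] | mid [0.543 0.211 0.026]
[[0.9991, 0.043, 0.0004, 0.5425], [0.0431, -0.9991, 0.0004, 0.2241], [0.0009, -0.0004, -0.9998, 0.0502]] [ 0.19587521 -0.36880799 -0.7215943 ] 0.06295207161409312
```

Emit:
play_rows(moves=[{"x": 0.15,"y": 0,"z": -0.13,"rx": 0,"ry": 0,"rz": 0,"hand": -1},{"x": 0.15,"y": 0,"z": -0.13,"rx": 0,"ry": 0,"rz": 0,"hand": -1},{"x": 0.1,"y": 0,"z": -0.08,"rx": 0,"ry": 0,"rz": 0,"hand": -1},{"x": 0.1,"y": 0,"z": -0.08,"rx": 0,"ry": 0,"rz": 0,"hand": -1},{"x": 0.1,"y": 0,"z": -0.08,"rx": 0,"ry": 0,"rz": 0,"hand": -1},{"x": 0,"y": 0,"z": 0,"rx": 0,"ry": 0,"rz": 0,"hand": -1},{"x": 0,"y": 0,"z": 0,"rx": 0,"ry": 0,"rz": 0,"hand": -1},{"x": 0,"y": 0,"z": 0,"rx": 0,"ry": 0,"rz": 0,"hand": -1}])

```text
time: 16.7
position: [0.5438, 0.2116, 0.0223]
tool_rot: [[0.031, 0.999, 0.032], [-0.643, 0.045, -0.765], [-0.765, 0.004, 0.644]]
wrist_force: [0.2, 0.2, -1.2]
gripper_width: 0.0624
```

```bash
python3 - <<'E'
from h import *
T=np.load("T2.npy"); s=sense()
C=M(s["tool_rot"],s["position"])@T; print(C.round(4)[:3].tolist(),s["wrist_force"],s["gripper_width"])
E
```

```text
[[0.9991, 0.0434, 0.002, 0.5432], [0.0435, -0.9991, 0.0007, 0.2244], [0.0026, -0.0006, -0.9998, 0.043]] [ 0.15677385  0.21669477 -1.20223147] 0.06239814244076509
```

Emit:
play_rows(moves=[{"x": 0.08,"y": 0,"z": -0.07,"rx": 0,"ry": 0,"rz": 0,"hand": -1},{"x": 0.05,"y": 0,"z": -0.04,"rx": 0,"ry": 0,"rz": 0,"hand": -1},{"x": 0,"y": 0,"z": 0,"rx": 0,"ry": 0,"rz": 0,"hand": -1},{"x": 0,"y": 0,"z": 0,"rx": 0,"ry": 0,"rz": 0,"hand": 0.5},{"x": 0,"y": 0,"z": 0,"rx": 0,"ry": 0,"rz": 0,"hand": 0.8},{"x": 0,"y": 0,"z": 0,"rx": 0,"ry": 0,"rz": 0,"hand": 0.8},{"x": 0,"y": 0,"z": 0,"rx": 0,"ry": 0,"rz": 0,"hand": 0.8},{"x": 0,"y": 0,"z": 0,"rx": 0,"ry": 0,"rz": 0,"hand": 0.8}])

```text
time: 17.37
position: [0.5442, 0.2116, 0.0221]
tool_rot: [[0.033, 0.999, 0.032], [-0.643, 0.045, -0.764], [-0.765, 0.005, 0.644]]
wrist_force: [-0.6, -0.7, 0.6]
gripper_width: 0.0769
```

```bash
python3 - <<'E'
from h import *
s=sense(); print(s["position"],s["wrist_force"],s["gripper_width"])
g=cam("wrist"); P=cloud(g); hsv=cv2.cvtColor(g["pixels"],cv2.COLOR_RGB2HSV); bl=cv2.inRange(hsv,(105,120,30),(130,255,255))>0
q=P[bl&(P[:,:,2]>.034)&(P[:,:,2]<.06)&(abs(P[:,:,1]-.225)<.035)]; print(len(q),rect(q),np.median(q[:,2]),np.polyfit(q[:,1],q[:,2],1))
E
```

```text
[0.54419226 0.21163282 0.02213756] [-0.6306909  -0.71219641  0.64094476] 0.0768966101747713
6736 [array([539.7, 220.2]), array([70. , 61.6]), np.float64(1.4)] 0.04152957764350135 [-0.0578374  0.0537902]
```

Emit:
play_rows(moves=[{"x": 0,"y": 0,"z": 0,"rx": 0,"ry": 0,"rz": 0,"hand": 1},{"x": -0.5,"y": 0,"z": 0,"rx": 0,"ry": 0,"rz": 0,"hand": 1},{"x": -1.0,"y": 0,"z": 0,"rx": 0,"ry": 0,"rz": 0,"hand": 1},{"x": -1.5,"y": 0,"z": 0,"rx": 0,"ry": 0,"rz": 0,"hand": 1},{"x": -2.0,"y": 0,"z": 0,"rx": 0,"ry": 0,"rz": 0,"hand": 1},{"x": -2.0,"y": 0,"z": 0,"rx": 0,"ry": 0,"rz": 0,"hand": 1},{"x": -2.0,"y": 0,"z": 0,"rx": 0,"ry": 0,"rz": 0,"hand": 1},{"x": -2.0,"y": 0,"z": 0,"rx": 0,"ry": 0,"rz": 0,"hand": 1}])

```text
time: 18.08
position: [0.5382, 0.2843, 0.1095]
tool_rot: [[0.027, 0.999, 0.032], [-0.645, 0.042, -0.763], [-0.763, -0.0, 0.646]]
wrist_force: [0.0, 0.6, -0.0]
gripper_width: 0.0854
```

```bash
cat > chk.py <<'E'
from h import *
import sys
s=sense(); print(s["position"],s["wrist_force"])
for n in("wrist","top"):
    g=cam(n); save(g,sys.argv[1]+n+".png"); print(n); P,bl=tray(g)
    d=P[:,:,:2]-[.5415,.1945]; a=np.radians(2.5); u=d@[np.cos(a),np.sin(a)]; v=d@[-np.sin(a),np.cos(a)]; z=P[:,:,2]
    for nm,lo,hi in(("cap",-.055,.002),("chan",.002,.06)):
        w=bl&(abs(u)<.05)&(v>lo)&(v<hi)&(z>.036)&(z<.055)
        if w.sum()>30: print(nm,w.sum(),"z med",np.median(z[w]).round(4),"u",np.percentile(u[w],[2,98]).round(4),"v",np.percentile(v[w],[2,98]).round(4),"slopes",np.linalg.lstsq(np.c_[u[w],v[w],np.ones(w.sum())],z[w],rcond=None)[0].round(4))
E
python3 chk.py e1
```

```text
[0.53823625 0.28426619 0.10950002] [ 0.03037813  0.63703696 -0.04373532]
wrist
rim 3042 [array([542. , 195.7]), array([157. , 159.7]), np.float64(2.7)] 0.0331
blue tops 3806 [array([542.5, 197.8]), array([ 66.6, 105.1]), np.float64(1.7)] 0.0416
gray legs v(mm): [(-78, 37), (-70, 39), (-68, 34), (66, 22), (68, 103), (70, 119), (72, 163), (74, 133)]
0.022 u range [-0.0227  0.0227] v [0.0253 0.0293 0.0324]
0.062 u range [-0.0229  0.0271] v [0.0682 0.0725 0.0747]
cap 1380 z med 0.0416 u [-0.031   0.0295] v [-0.0479  0.0005] slopes [ 0.0001 -0.0191  0.0411]
chan 2426 z med 0.0416 u [-0.0279  0.0332] v [0.0072 0.0547] slopes [-0.0008 -0.0381  0.0426]
top
rim 451 [array([541.3, 194.4]), array([155.4, 158.5]), np.float64(2.7)] 0.0339
blue tops 883 [array([541.7, 197.5]), array([103.,  62.]), np.float64(89.7)] 0.0423
gray legs v(mm): [(-72, 18), (-70, 17), (68, 19), (72, 18)]
0.062 u range [-0.0231  0.0257] v [0.0673 0.0701 0.0731]
cap 430 z med 0.0424 u [-0.0304  0.026 ] v [-0.0477 -0.    ] slopes [ 0.0022 -0.0026  0.0424]
chan 453 z med 0.0423 u [-0.0279  0.0316] v [0.0074 0.0528] slopes [ 0.0041 -0.0009  0.0423]
```

View pics/e1wrist.png

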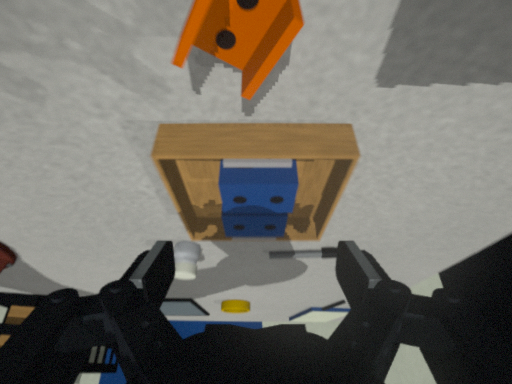

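The new channel lies next to the cap in the tray, at (258,190), with the cap behind it at (254,225). Its top is at the same height as the cap's: 42.3 against 42.4 mm in the top view. It is level, centred about 30 mm along the row and about 2 mm off lengthwise. The hand is clear, so I'm handing in.

```bash
python3 -c "
from h import *
print(sense()['joint_vel'].round(2)); print(hand_in())"
```

```text
[-1.69 -0.14 -4.73 -3.83 -0.49 -1.63]
the job is handed in; nothing more can be done
None
```

The blue channel is nested upside down in the free place beside the cap, and the job is handed in at about 18 s on the robot's clock. I gripped it by its ends, rolled it onto its side on the table and let go. I then took it again by the web ends, turned it the rest of the way over and lowered it into the row.

| Last check before handing in | Wrist camera | Top camera |
|---|---|---|
| Channel top height | 41.6 mm | 42.3 mm |
| Cap top height | 41.6 mm | 42.4 mm |
| Channel centre along the row (target 29 mm) | about 31 mm | about 30 mm |
| Channel lengthwise offset (estimated from its end edges) | about 2.5 mm | about 2 mm |
| Channel tilt along the row | about 2° | under 0.1° |

- **Disagreement:** the two cameras differ on tilt. I took the channel as level because both put its top at the cap's height. The wrist picture also slopes the cap, by about 1°.
- **Neighbours:** the cap and the visible leg of the end channel measured where they were before. The middle channel and the one under the cap were mostly hidden, so I could not measure them separately. The last picture showed the pen, jar and tape in their places, judged by eye.
- **Not measured:** I did not measure the channel's yaw after release. It was held at about 2.5°, the same as the tray, until I let go.
- **Arm at hand-in:** it was clear of everything, but still settling at up to 5°/s from the last retreat.

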